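# Turn a ceramic waste cover onto its face over the edge of the fettling board

## Task

Turn the white ceramic waste cover bottom up on the rubber-topped fettling board, ready for its skirt to be rubbed down. With the fingertips push it along the bench against the near edge of the board, push its near edge up and over so that it stands up against the board's edge and flips onto its face, then push it in until the whole cover lies flat on the rubber. It is only pushed, never picked up, and the plaster plug, the sanding block and the scraper stay where they are.

Things in the scene. Friction and masses are not known exactly. Their poses are not given: they have to be found in the camera images.
- cover: White ceramic waste cover, loose, 0.28 kg: flange 90 mm (x) by 110 mm (y), 8 mm thick, edges fully rounded, over a 10 mm high skirt set in 12 mm all round with four pockets, so the flange's edge overhangs the bench, 10 to 18 mm above it. Origin: centre of the skirt's underside; z from skirt to smooth face. Starts skirt down, its +x edge 5 to 50 mm short of the board, up to 0.25 rad askew to it.
- cover_center (a point): Centre of the cover, 9 mm above the skirt's underside: 9 mm above the bench at the start, 27 mm when it lies turned over on the board. A push of 5 to 8 N on the near edge is ample; once turned over it may hang over the board's near edge by up to half and must then be pushed in.
- cover_far (a point): Middle of the cover's far (+x) edge, 14 mm above the skirt's underside (half way up the flange, on its rounded outer edge). This is the edge that meets the board.
- cover_near (a point): Middle of the cover's near (-x) edge, 14 mm above the skirt's underside (half way up the flange, on its rounded outer edge). This is the edge to push, and the one that rises and goes over.
- cover_left (a point): Middle of the cover's left (+y) edge, 14 mm above the skirt's underside (half way up the flange, on its rounded outer edge).
- cover_right (a point): Middle of the cover's right (-y) edge, 14 mm above the skirt's underside (half way up the flange, on its rounded outer edge).
- board: Fettling board, fixed: 200 mm deep (x) by 320 mm wide (y), 18 mm thick plywood with black rubber on top; its near edge is a plain upright wall 18 mm high. A batten 18 mm high stands on its far rim. Origin: middle of the near edge, at bench level; x points across the board, away from the robot, at right angles to the near edge; y along that edge.
- table: The bench: flat grey laminate top at height 0 that everything stands on. Fixed.
- plug: A tapered plaster plug, 56 mm across at the foot, 44 mm at the top, 55 mm tall, loose on the bench beside the near edge of the board. To be left alone. Origin: centre of its foot.
- block: A wooden sanding block 40 by 75 mm, 30 mm high, loose on the bench beside the near edge of the board (plug and block may have changed sides). To be left alone. Origin: centre of its underside.
- scraper: A steel scraper with wooden handle, 200 mm long (its x, handle to -x), 36 mm wide, 18 mm high, lying on the board along its far batten. To be left alone. Origin: near its middle, on the board.
Not all that is in view belongs to the job. Of the things like the cover, leave any that is blue, orange or turquoise; of the rest the larger one is meant.

How it is judged:
By the outcome, as a careful person would: the job done as asked, in the order asked, and still so for the second after the job is handed in, with the robot touching nothing.
It also fails if it takes over 67 s, if anything falls off the work surface, if the arm or the gripper's body presses on something with over 40 N, if the wrist force passes 120 N, or if a joint passes its speed limit or range.

## Robot

A 6-joint arm with a two-finger parallel gripper is mounted at the origin on the work surface. World frame = base frame: x ahead of the robot, y to its left, z up, the work surface at z = 0. Lengths are in m, angles in rad, forces in N, time in s.
With the tool pointing down it reaches from about 0.375 to 0.825 m from the base axis. Payload 5.5 kg.
Tool frame: the origin (TCP) lies on the centre line of the jaws, within the pads' length; the fingertips stand 17 mm ahead of it and the grasp point (between the pads) lies 2 mm behind it; z points along the fingers, y is the direction in which the jaws open and shut (so a half turn about z gives the same grasp; the last joint's range is limited). The gripper opens to 85 mm and grips with 20 to 120 N. Pads are 22 mm wide; open, the fingers measure 114 mm over their backs; the gripper's body (76 mm by 85 mm) begins 54 mm behind the grasp point. The pads swing forward as they close: fully open they stand 13 mm farther back than shut.
Start: joints at [1.216, 0.314, -0.047, 1.21, 0, 1.571], TCP at [0.208, 0.563, 0.218] pointing down, gripper open.
Joint ranges: [-2.67, 2.67], [-0.69, 1.73], [-1.03, 1.25], [-2.08, 2.16], [-1.42, 1.45], [-3.14, 3.14]. Speed limits (rad/s): [2.39, 2.39, 3.01, 3.14, 3.14, 3.14].

## Interface

Orientations are given as [roll, pitch, yaw] about the fixed x, y, z axes, in that order (R = Rz(yaw) Ry(pitch) Rx(roll)).
In Python, from cell import robot gives the robot as it stands. The module is installed in compiled form; this text tells all that it offers.
- The arm moves only by the tool servo_tool, never from a script. Its argument "moves" is a list of rows, each an object of numbers: "tx", "ty", "tz": the shift along the tool's x, y, z in mm; "wx", "wy", "wz": the turn, a rotation vector about the tool's x, y, z in rad. A call has 1 to 20 rows; each row is the pose to reach, as a shift and turn from the pose commanded when the call began, along the tool's axes at that moment; what a row does not reach only later rows make up. A row lasts 1/8 s, in which the tool goes at most 62.5 mm and 10.7 degrees, less where a joint would pass 70% of its speed; a pose out of reach is approached as far as the arm can. A call with a gripper value outside its range is refused whole. "gripper" is the opening, from -1 (shut) to 1 (fully open), set as the call begins (left out, the last holds). The fingers move at their own pace and stop on an object; the grip force is fixed at half the most. Time passes only in rows, so rows that repeat a pose let the fingers close. It gives the time, the measured TCP pose, the force and the opening at its end, in the units of the state.
- robot.get_obs(): the state, without advancing time (a new reading comes with each control period).
- robot.capture(name): name is "scene" or "top"; returns the picture (400x640x3 uint8, blue, green, red); there is no depth.
- robot.calibration(name): a dict with "mtx" (3x3 intrinsics, pixels), "distortion" ([k1, k2, p1, p2, k3] as OpenCV has them; the pictures are not rectified), "eye" and "rotation" of the camera in the world. Camera axes: x right, y down, z forward; pixel columns grow to the right and rows downward; lengths in m; the calibration is good to about 2 mm. A picture is of the moment at which its call begins. calibration takes no time and is no camera call.
- robot.finish_job(): hands the job in, once; it reports no verdict.
The state is a dict: "time": time; "qpos": joint angles; "qvel": joint speeds; "joint_torque": joint torques, N m; "tcp_pos": TCP position; "tcp_rot": TCP orientation; "ft_force": force on the tool from outside, world axes, zero at the start; "torque": the same for the moment, N m; "grip_width": finger opening in m.
Only numpy, scipy, OpenCV 4.12 (cv2) and the standard library are available. Lean on these libraries where they do the work, as an engineer would, in place of code of your own. Each camera call takes 0.05 s, during which the arm holds its last target.

## Working session

There is one attempt and no reset: what is moved stays moved. The work goes in short steps, Python scripts to look and compute and a tool call to move; the robot and the scene stay as the last step left them, time stands still between calls to the robot, and variables do not carry over. Pictures are saved under pics/ and viewed, and the job is handed in when it is done.

Besides the shell and the picture viewer there is one more tool, called after "Emit:" by a JSON object that holds its "method" and its "body", one argument or row to a line. servo_tool: Moves the arm, as the interface text tells. Its arguments: {"type":"object","properties":{"moves":{"type":"array"},"gripper":{"type":"number"}},"required":["moves"]}

```bash
mkdir -p pics
python3 - <<'E'
from cell import robot
import cv2
o=robot.get_obs()
for k,v in o.items(): print(k,v)
for n in("scene","top"):
    c=robot.calibration(n); print(n,c)
    cv2.imwrite(f"pics/{n}0.png",robot.capture(n))
E
```

```text
time 0.0
qpos [ 1.21600314e+00  3.14195471e-01 -4.80619662e-02  1.21017996e+00
 -7.31114288e-07  1.57080196e+00]
qvel [ 0.00170843 -0.00062565 -0.0020772   0.00137988 -0.00165975  0.00019342]
joint_torque [-2.09217935e-03 -5.39589143e+01  3.39751768e+01  1.89200841e-02
 -7.08474909e-05 -1.47027990e-07]
tcp_pos [0.20823601 0.56208542 0.21676038]
tcp_rot [-3.13995158e+00  7.40350665e-07  2.78679383e+00]
ft_force [-0.35791868  0.07629632  0.14519946]
torque [ 0.0202933  -0.00258837  0.03777116]
grip_width 0.08541069391547076
scene {'mtx': array([[441.80738751,   0.        , 312.7668195 ],
       [  0.        , 441.80738751, 195.58131916],
       [  0.        ,   0.        ,   1.        ]]), 'distortion': array([-0.01819253,  0.        ,  0.        ,  0.        ,  0.        ]), 'eye': array([ 1.15199404, -0.09587639,  0.93345445]), 'rotation': array([-2.51190518,  0.01262025,  1.37520385])}
top {'mtx': array([[481.96871098,   0.        , 320.73093655],
       [  0.        , 481.96871098, 203.77169299],
       [  0.        ,   0.        ,   1.        ]]), 'distortion': array([-0.05293494,  0.        ,  0.        ,  0.        ,  0.        ]), 'eye': array([0.33880986, 0.00226992, 1.13230869]), 'rotation': array([-2.93942877e+00, -1.63868096e-03, -1.54381944e+00])}
```

View pics/scene0.png

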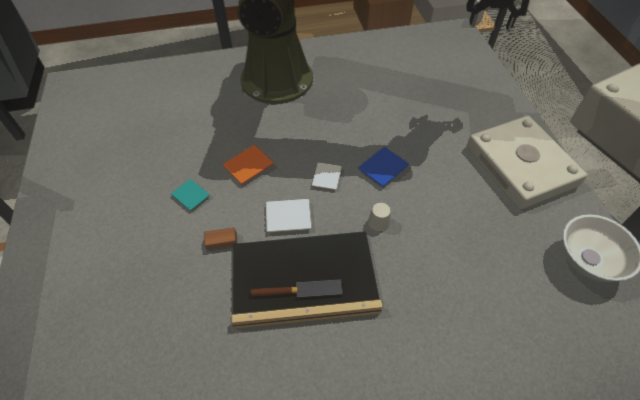

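View pics/top0.png

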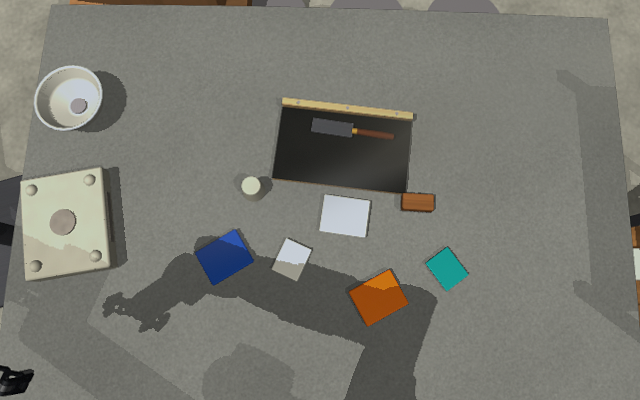

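The top picture shows the white cover at about (345,215), the board's near edge from (273,178) to (407,192), the plug at (251,186) and the block at (418,202). The smaller white one at (292,258) is not the one meant.

```bash
cat > h.py <<'E'
import numpy as np, cv2
from scipy.spatial.transform import Rotation as Ro
from cell import robot
def cam(n):
    c=robot.calibration(n); R=Ro.from_euler('xyz',c['rotation']).as_matrix()
    return c['mtx'],c['distortion'],np.array(c['eye']),R
def proj(n,P):
    K,d,e,R=cam(n); rv=cv2.Rodrigues(R.T)[0]
    return cv2.projectPoints(np.atleast_2d(np.array(P,float)),rv,-R.T@e,K,d)[0][:,0]
def back(n,uv,z):
    K,d,e,R=cam(n); p=cv2.undistortPoints(np.array(uv,float).reshape(-1,1,2),K,d)[:,0]
    r=np.c_[p,np.ones(len(p))]@R.T
    return e+r*((z-e[2])/r[:,2])[:,None]
def crop(img,x0,y0,x1,y1,s,f):
    cv2.imwrite(f,cv2.resize(img[y0:y1,x0:x1],None,fx=s,fy=s,interpolation=cv2.INTER_CUBIC))
E
python3 - <<'E'
from h import *
print(proj("scene",[[0,0,0],[.5,0,0]]),proj("top",[[0,0,0],[.5,0,0]]))
t=cv2.imread("pics/top0.png");s=cv2.imread("pics/scene0.png")
crop(t,230,80,450,245,3.6,"pics/tc0.png");crop(s,190,180,410,340,3.6,"pics/sc0.png")
for n,im,seed in(("top",t,(345,215)),("scene",s,(288,215))):
    m=(im.min(2)>140).astype(np.uint8)
    _,l=cv2.connectedComponents(m); c=(l==l[seed[1],seed[0]]).astype(np.uint8)
    cn=cv2.findContours(c,0,2)[0][0]; r=cv2.minAreaRect(cn); 
    b=cv2.boxPoints(r); w=back(n,b,.016); print(n,r,b.tolist(),w.round(4).tolist(), w.mean(0))
    print([np.linalg.norm(w[i]-w[i-1]).round(4) for i in range(4)])
    w=back(n,cn[:,0],.018)[:,:2].astype(np.float32); r=cv2.minAreaRect(w); print(r)
E
```

```text
[[276.39979872  79.21275139]
 [304.69020759 202.52050118]] [[316.75376655 458.66702921]
 [322.74077415 233.13651438]]
top ((344.2500305175781, 215.75003051757812), (46.527618408203125, 37.618080139160156), 8.130102157592773) [[318.5600280761719, 231.0800323486328], [323.8800354003906, 193.8400421142578], [369.9400329589844, 200.42002868652344], [364.6200256347656, 237.66001892089844]] [[0.5023, 0.0099, 0.016], [0.5918, -0.0002, 0.016], [0.5789, -0.1097, 0.016], [0.4897, -0.0979, 0.016]] [ 0.54068184 -0.04947735  0.016     ]
[np.float64(0.1086), np.float64(0.0901), np.float64(0.1103), np.float64(0.0899)]
((0.5402889847755432, -0.04937518760561943), (0.10882005840539932, 0.08992286771535873), 83.24014282226562)
scene ((287.7791748046875, 214.4086151123047), (29.567523956298828, 43.95943069458008), 85.91438293457031) [[264.802001953125, 201.22842407226562], [308.64971923828125, 198.096435546875], [310.75634765625, 227.58880615234375], [266.90863037109375, 230.72079467773438]] [[0.4865, -0.1006, 0.016], [0.4996, 0.0108, 0.016], [0.5878, -0.0009, 0.016], [0.575, -0.1071, 0.016]] [ 0.53724345 -0.0494431   0.016     ]
[np.float64(0.0887), np.float64(0.1122), np.float64(0.0889), np.float64(0.107)]
((0.5385598540306091, -0.049464307725429535), (0.10884372144937515, 0.08865136653184891), 83.15411376953125)
```

View pics/tc0.png

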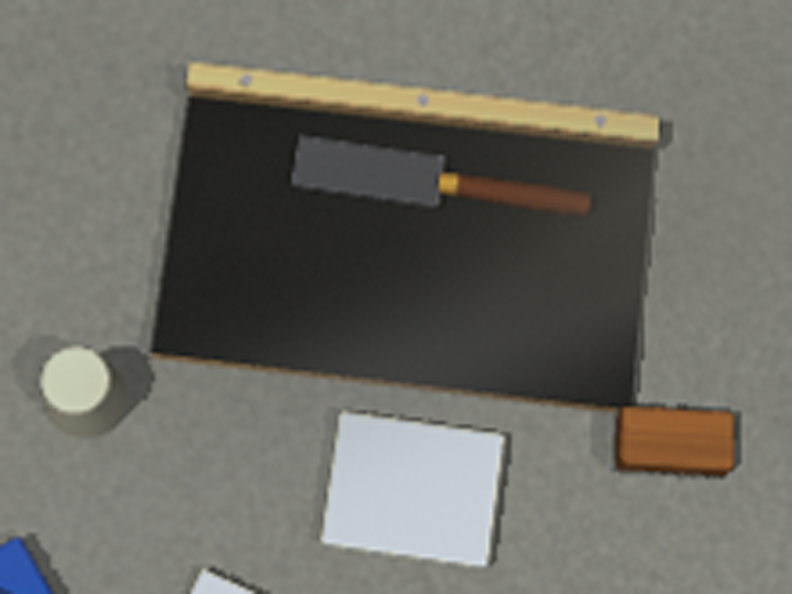

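View pics/sc0.png

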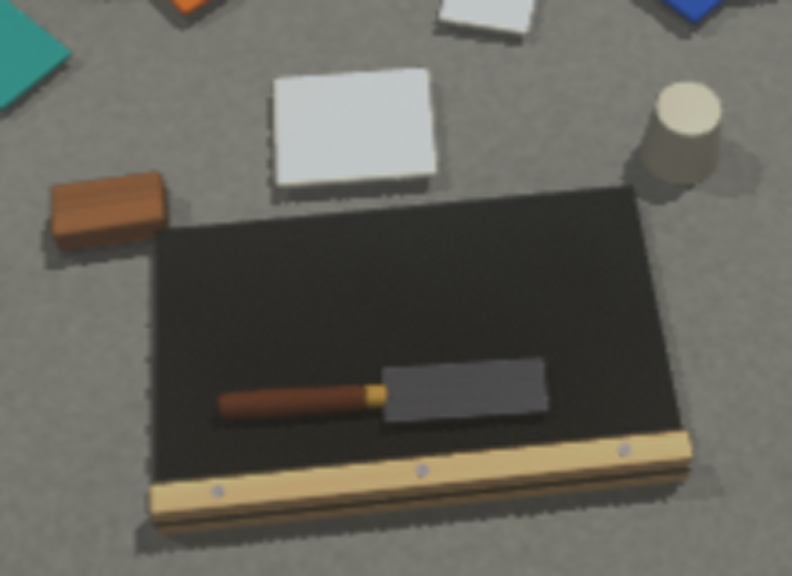

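Run:
```python
from h import *
def tp(l,x0,y0): return [(x/3.6+x0-.36,y/3.6+y0-.36) for x,y in l]
t=back("top",tp([(152,352),(635,406),(340,411),(505,434)],230,80),.018);print(t.round(4))
s=back("scene",tp([(155,229),(633,186)],190,180),.018);print(s.round(4))
for a in(t[1]-t[0],s[0]-s[1]): print(np.hypot(*a[:2]),np.arctan2(a[1],a[0])+np.pi/2)
# scraper near edge, at board z~.018-.036
print(back("top",tp([(292,186),(440,206),(590,214),(298,136)],230,80),.024).round(4))
print(back("top",tp([(190,98),(655,150)],230,80),.018).round(4))
print(back("top",tp([(620,410),(620,470),(735,470)],230,80),.03).round(4))
print(back("top",tp([(76,380)],230,80),.055).round(4))
```

```text
[[ 0.6282  0.125   0.018 ]
 [ 0.6002 -0.1953  0.018 ]
 [ 0.5915 -0.0007  0.018 ]
 [ 0.579  -0.1095  0.018 ]]
[[ 0.5945 -0.1919  0.018 ]
 [ 0.6261  0.1265  0.018 ]]
0.32148379610796973 -0.08710549357807018
0.3199398075249623 -0.09894742637843468
[[ 0.7446  0.0356  0.024 ]
 [ 0.7332 -0.0643  0.024 ]
 [ 0.7305 -0.1652  0.024 ]
 [ 0.7805  0.0327  0.024 ]]
[[ 0.8086  0.1077  0.018 ]
 [ 0.7799 -0.2108  0.018 ]]
[[ 0.5945 -0.1833  0.03  ]
 [ 0.5546 -0.183   0.03  ]
 [ 0.5566 -0.2579  0.03  ]]
[[0.5988 0.1687 0.055 ]]
```

```bash
cat >> h.py <<'E'
def togo(p,rpy):
    o=robot.get_obs(); R=Ro.from_euler('xyz',o['tcp_rot']); T=Ro.from_euler('xyz',rpy)
    print('shift mm',(R.inv().apply(np.array(p)-o['tcp_pos'])*1000).round(1),'turn',(R.inv()*T).as_rotvec().round(3))
E
python3 - <<'E'
from h import *
print(back("top",[(276,272),(299,280),(311,247),(289,238)],.015).round(3))
togo([.447,-.041,.10],[np.pi,0,-.093])
E
```

```text
[[0.405 0.105 0.015]
 [0.388 0.052 0.015]
 [0.465 0.026 0.015]
 [0.484 0.078 0.015]]
shift mm [-433.4 -482.4  117.6] turn [-0.00e+00  2.00e-03  2.88e+00]
```

Emit:
{"method": "servo_tool", "body": {
  "gripper": 0,
  "moves": [
    {"tx": -433, "ty": -482, "tz": 117, "wz": 2.88},
    {"tx": -433, "ty": -482, "tz": 117, "wz": 2.88},
    {"tx": -433, "ty": -482, "tz": 117, "wz": 2.88},
    {"tx": -433, "ty": -482, "tz": 117, "wz": 2.88},
    {"tx": -433, "ty": -482, "tz": 117, "wz": 2.88},
    {"tx": -433, "ty": -482, "tz": 117, "wz": 2.88},
    {"tx": -433, "ty": -482, "tz": 117, "wz": 2.88},
    {"tx": -433, "ty": -482, "tz": 117, "wz": 2.88},
    {"tx": -433, "ty": -482, "tz": 117, "wz": 2.88},
    {"tx": -433, "ty": -482, "tz": 117, "wz": 2.88},
    {"tx": -433, "ty": -482, "tz": 117, "wz": 2.88},
    {"tx": -433, "ty": -482, "tz": 117, "wz": 2.88},
    {"tx": -433, "ty": -482, "tz": 117, "wz": 2.88},
    {"tx": -433, "ty": -482, "tz": 117, "wz": 2.88},
    {"tx": -433, "ty": -482, "tz": 117, "wz": 2.88},
    {"tx": -433, "ty": -482, "tz": 117, "wz": 2.88},
    {"tx": -433, "ty": -482, "tz": 117, "wz": 2.88},
    {"tx": -433, "ty": -482, "tz": 117, "wz": 2.88}
  ]
}}

```text
validation failed for argument at $.mo...
```

The move call came back with a validation error, so I'll check whether the arm moved before I resend it.

Run:
```python
from h import *
o=robot.get_obs(); print(o['time'],o['tcp_pos'],o['tcp_rot'],o['grip_width'])
togo([.447,-.041,.10],[np.pi,0,-.093])
```

```text
0.1 [0.20824154 0.5621233  0.21681151] [-3.14004099e+00  6.27846079e-06  2.78682933e+00] 0.08523733937247971
shift mm [-433.4 -482.4  117.6] turn [-0.00e+00  2.00e-03  2.88e+00]
```

The arm hasn't moved. I'll try a short call with all six keys in each row.

Emit:
{"method": "servo_tool", "body": {
  "moves": [
    {"tx": -50, "ty": -50, "tz": 0, "wx": 0, "wy": 0, "wz": 0.3},
    {"tx": -100, "ty": -100, "tz": 0, "wx": 0, "wy": 0, "wz": 0.4}
  ],
  "gripper": 0
}}

```text
time: 0.35
tcp_pos: [0.2607, 0.4477, 0.2168]
tcp_rot: [-3.141, 0.001, 2.407]
ft_force: [0.9, -0.9, -0.3]
grip_width: 0.0519
```

Run:
```python
from h import *
togo([.447,-.041,.10],[np.pi,0,-.093])
```

```text
shift mm [-465.7 -237.9  117.3] turn [0.0e+00 2.0e-03 2.5e+00]
```

Emit:
{"method": "servo_tool", "body": {
  "moves": [
    {"tx": -465, "ty": -238, "tz": 117, "wx": 0, "wy": 0, "wz": 2.48},
    {"tx": -465, "ty": -238, "tz": 117, "wx": 0, "wy": 0, "wz": 2.48},
    {"tx": -465, "ty": -238, "tz": 117, "wx": 0, "wy": 0, "wz": 2.48},
    {"tx": -465, "ty": -238, "tz": 117, "wx": 0, "wy": 0, "wz": 2.48},
    {"tx": -465, "ty": -238, "tz": 117, "wx": 0, "wy": 0, "wz": 2.48},
    {"tx": -465, "ty": -238, "tz": 117, "wx": 0, "wy": 0, "wz": 2.48},
    {"tx": -465, "ty": -238, "tz": 117, "wx": 0, "wy": 0, "wz": 2.48},
    {"tx": -465, "ty": -238, "tz": 117, "wx": 0, "wy": 0, "wz": 2.48},
    {"tx": -465, "ty": -238, "tz": 117, "wx": 0, "wy": 0, "wz": 2.48},
    {"tx": -465, "ty": -238, "tz": 117, "wx": 0, "wy": 0, "wz": 2.48},
    {"tx": -465, "ty": -238, "tz": 117, "wx": 0, "wy": 0, "wz": 2.48},
    {"tx": -465, "ty": -238, "tz": 117, "wx": 0, "wy": 0, "wz": 2.48},
    {"tx": -465, "ty": -238, "tz": 117, "wx": 0, "wy": 0, "wz": 2.48},
    {"tx": -465, "ty": -238, "tz": 117, "wx": 0, "wy": 0, "wz": 2.48},
    {"tx": -465, "ty": -238, "tz": 117, "wx": 0, "wy": 0, "wz": 2.48}
  ]
}}

```text
time: 2.22
tcp_pos: [0.4482, -0.0383, 0.1003]
tcp_rot: [-3.142, 0.001, -0.068]
ft_force: [0.3, 0.7, 0.1]
grip_width: 0.0426
```

Emit:
{"method": "servo_tool", "body": {
  "moves": [
    {"tx": 0, "ty": 2, "tz": 40, "wx": 0, "wy": 0.18, "wz": 0.02},
    {"tx": 0, "ty": 2, "tz": 65, "wx": 0, "wy": 0.35, "wz": 0.02},
    {"tx": 0, "ty": 2, "tz": 75, "wx": 0, "wy": 0.4, "wz": 0.02},
    {"tx": 0, "ty": 2, "tz": 75, "wx": 0, "wy": 0.4, "wz": 0.02},
    {"tx": 0, "ty": 2, "tz": 75, "wx": 0, "wy": 0.4, "wz": 0.02}
  ]
}}

```text
time: 2.85
tcp_pos: [0.4595, -0.0414, 0.0337]
tcp_rot: [-3.137, -0.375, -0.089]
ft_force: [-0.2, -0.3, -0.6]
grip_width: 0.0426
```

Run:
```python
from h import *
o=robot.get_obs(); print(o['tcp_pos'],o['tcp_rot'],o['ft_force'],o['qpos'])
crop(robot.capture("scene"),230,100,390,220,5,"pics/s1.png")
```

```text
[ 0.45945361 -0.0414392   0.03373092] [-3.13735239 -0.37462616 -0.08877404] [-0.22788184 -0.30483562 -0.58869974] [-0.09474975 -0.03656238 -1.02559031  0.20717191  0.00642685  3.13603127]
```

View pics/s1.png

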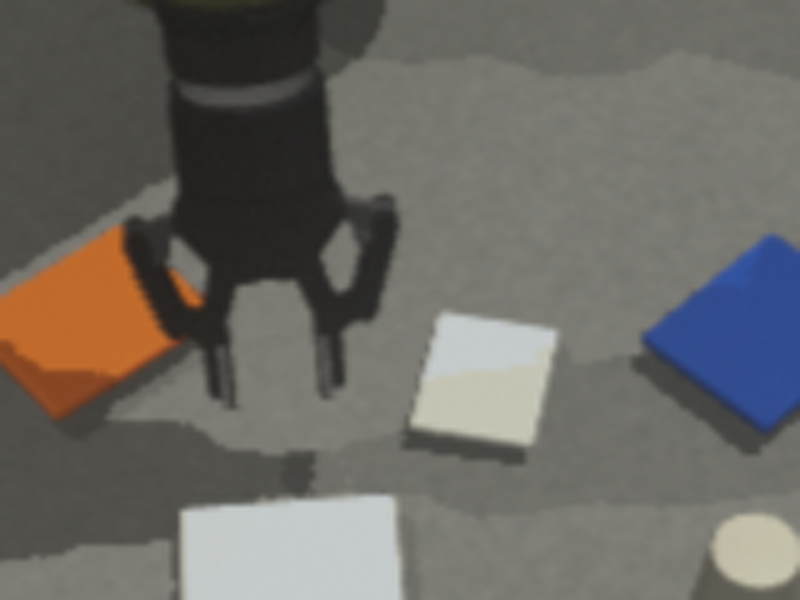

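The scene picture shows the open fingers behind the cover at crop (220,400) and (330,390), which is clear of the small white cover. But joint 6 is at its limit (3.136) and joint 3 is close to its own. I'll lift and take the half-turn-equivalent wrist pose, which puts q6 near 0.

Run:
```python
from h import *
togo([.462,-.042,.06],[np.pi,0,-.093])
togo([.462,-.042,.06],[np.pi,0,1.5])
```

```text
shift mm [ 12.    0.2 -23.6] turn [-0.005 -0.375  0.005]
shift mm [ 12.    0.2 -23.6] turn [ 0.294 -0.295 -1.568]
```

Emit:
{"method": "servo_tool", "body": {
  "moves": [
    {"tx": 12, "ty": 0, "tz": -24, "wx": 0.15, "wy": -0.15, "wz": -0.4},
    {"tx": 12, "ty": 0, "tz": -24, "wx": 0.294, "wy": -0.295, "wz": -1.568},
    {"tx": 12, "ty": 0, "tz": -24, "wx": 0.294, "wy": -0.295, "wz": -1.568},
    {"tx": 12, "ty": 0, "tz": -24, "wx": 0.294, "wy": -0.295, "wz": -1.568},
    {"tx": 12, "ty": 0, "tz": -24, "wx": 0.294, "wy": -0.295, "wz": -1.568},
    {"tx": 12, "ty": 0, "tz": -24, "wx": 0.294, "wy": -0.295, "wz": -1.568},
    {"tx": 12, "ty": 0, "tz": -24, "wx": 0.294, "wy": -0.295, "wz": -1.568},
    {"tx": 12, "ty": 0, "tz": -24, "wx": 0.294, "wy": -0.295, "wz": -1.568},
    {"tx": 12, "ty": 0, "tz": -24, "wx": 0.294, "wy": -0.295, "wz": -1.568},
    {"tx": 12, "ty": 0, "tz": -24, "wx": 0.294, "wy": -0.295, "wz": -1.568},
    {"tx": 12, "ty": 0, "tz": -24, "wx": 0.294, "wy": -0.295, "wz": -1.568}
  ]
}}

```text
time: 4.28
tcp_pos: [0.463, -0.0419, 0.0612]
tcp_rot: [3.138, -0.0, 1.498]
ft_force: [-1.0, 0.0, 0.2]
grip_width: 0.0426
```

Run:
```python
from h import *
o=robot.get_obs(); print(o['tcp_pos'],o['tcp_rot'],o['ft_force'],o['qpos'])
togo([.455,-.042,.045],[np.pi,0,3.05])
togo([.455,-.042,.045],[np.pi,.25,3.05])
```

```text
[ 0.4630133  -0.04189278  0.06117642] [ 3.13839702e+00 -4.72632822e-04  1.49804139e+00] [-0.95528205  0.04306881  0.22054767] [-9.06254694e-02  1.87932332e-01 -5.95173984e-01  7.84503331e-01
  5.29659510e-04  1.55292739e+00]
shift mm [-0.7 -8.  16.2] turn [ 0.003  0.002 -1.552]
shift mm [-0.7 -8.  16.2] turn [-0.191 -0.195 -1.543]
```

Emit:
{"method": "servo_tool", "body": {
  "moves": [
    {"tx": -1, "ty": -8, "tz": 10, "wx": -0.19, "wy": -0.195, "wz": -1.543},
    {"tx": -1, "ty": -8, "tz": 16, "wx": -0.19, "wy": -0.195, "wz": -1.543},
    {"tx": -1, "ty": -8, "tz": 16, "wx": -0.19, "wy": -0.195, "wz": -1.543},
    {"tx": -1, "ty": -8, "tz": 16, "wx": -0.19, "wy": -0.195, "wz": -1.543},
    {"tx": -1, "ty": -8, "tz": 16, "wx": -0.19, "wy": -0.195, "wz": -1.543},
    {"tx": -1, "ty": -8, "tz": 16, "wx": -0.19, "wy": -0.195, "wz": -1.543},
    {"tx": -1, "ty": -8, "tz": 16, "wx": -0.19, "wy": -0.195, "wz": -1.543},
    {"tx": -1, "ty": -8, "tz": 16, "wx": -0.19, "wy": -0.195, "wz": -1.543},
    {"tx": -1, "ty": -8, "tz": 16, "wx": -0.19, "wy": -0.195, "wz": -1.543},
    {"tx": -1, "ty": -8, "tz": 16, "wx": -0.19, "wy": -0.195, "wz": -1.543},
    {"tx": -1, "ty": -8, "tz": 16, "wx": -0.19, "wy": -0.195, "wz": -1.543}
  ]
}}

```text
time: 5.65
tcp_pos: [0.4559, -0.0425, 0.0457]
tcp_rot: [-3.141, 0.251, 3.049]
ft_force: [0.4, -0.4, 0.5]
grip_width: 0.0428
```

Run:
```python
from h import *
o=robot.get_obs(); print(o['tcp_pos'],o['tcp_rot'],o['ft_force'],o['qpos'])
togo([.455,-.042,.025],[np.pi,.25,3.05])
togo([.455,-.042,.015],[np.pi,.25,3.05])
```

```text
[ 0.45594921 -0.04254801  0.04571283] [-3.14139179  0.25067989  3.04940196] [ 0.39621741 -0.40178354  0.52035455] [-9.30588893e-02  9.15850615e-03 -8.86711604e-01  4.24246246e-01
  1.45040453e-05 -8.41062941e-04]
shift mm [ 6.1  0.5 19.8] turn [-0.     0.001 -0.001]
shift mm [ 8.6  0.5 29.5] turn [-0.     0.001 -0.001]
```

Emit:
{"method": "servo_tool", "body": {
  "moves": [
    {"tx": 5, "ty": 0, "tz": 19, "wx": 0, "wy": 0, "wz": 0},
    {"tx": 5, "ty": 0, "tz": 21, "wx": 0, "wy": 0, "wz": 0},
    {"tx": 5.5, "ty": 0, "tz": 22, "wx": 0, "wy": 0, "wz": 0},
    {"tx": 5.5, "ty": 0, "tz": 22, "wx": 0, "wy": 0, "wz": 0}
  ]
}}

```text
time: 6.15
tcp_pos: [0.4566, -0.0425, 0.0234]
tcp_rot: [-3.141, 0.251, 3.051]
ft_force: [-0.2, 1.4, -0.1]
grip_width: 0.0429
```

Emit:
{"method": "servo_tool", "body": {
  "moves": [
    {"tx": 0.5, "ty": 0, "tz": 2, "wx": 0, "wy": 0, "wz": 0},
    {"tx": 1, "ty": 0, "tz": 4, "wx": 0, "wy": 0, "wz": 0},
    {"tx": 1, "ty": 0, "tz": 4, "wx": 0, "wy": 0, "wz": 0}
  ]
}}

```text
time: 6.52
tcp_pos: [0.4561, -0.0424, 0.0187]
tcp_rot: [-3.141, 0.25, 3.051]
ft_force: [0.2, 0.0, -0.3]
grip_width: 0.0426
```

Emit:
{"method": "servo_tool", "body": {
  "moves": [
    {"tx": 0.5, "ty": 0, "tz": 2, "wx": 0, "wy": 0, "wz": 0},
    {"tx": 0.5, "ty": 0, "tz": 2, "wx": 0, "wy": 0, "wz": 0}
  ]
}}

```text
time: 6.78
tcp_pos: [0.456, -0.0425, 0.0166]
tcp_rot: [-3.141, 0.25, 3.051]
ft_force: [-0.5, -0.7, -0.1]
grip_width: 0.0424
```

Emit:
{"method": "servo_tool", "body": {
  "moves": [
    {"tx": -7.8, "ty": 0, "tz": 2, "wx": 0, "wy": 0, "wz": 0},
    {"tx": -15.5, "ty": 0, "tz": 4, "wx": 0, "wy": 0, "wz": 0},
    {"tx": -21.3, "ty": 0, "tz": 5.4, "wx": 0, "wy": 0, "wz": 0},
    {"tx": -27.1, "ty": 0, "tz": 6.9, "wx": 0, "wy": 0, "wz": 0},
    {"tx": -33, "ty": 0, "tz": 8.4, "wx": 0, "wy": 0, "wz": 0},
    {"tx": -38.8, "ty": 0, "tz": 9.9, "wx": 0, "wy": 0, "wz": 0},
    {"tx": -42.6, "ty": 0, "tz": 10.9, "wx": 0, "wy": 0, "wz": 0},
    {"tx": -42.6, "ty": 0, "tz": 10.9, "wx": 0, "wy": 0, "wz": 0}
  ]
}}

```text
time: 7.78
tcp_pos: [0.5003, -0.0464, 0.0168]
tcp_rot: [-3.141, 0.251, 3.051]
ft_force: [0.6, 0.3, -0.4]
grip_width: 0.0428
```

Run:
```python
from h import *
o=robot.get_obs(); print(o['tcp_pos'],o['tcp_rot'],o['ft_force'])
crop(robot.capture("scene"),230,130,390,250,5,"pics/s2.png")
crop(robot.capture("top"),270,120,430,240,5,"pics/t2.png")
```

```text
[ 0.50031608 -0.04643866  0.01681173] [-3.14100756  0.25085199  3.05147098] [ 0.55936322  0.26034641 -0.38508319]
```

View pics/s2.png

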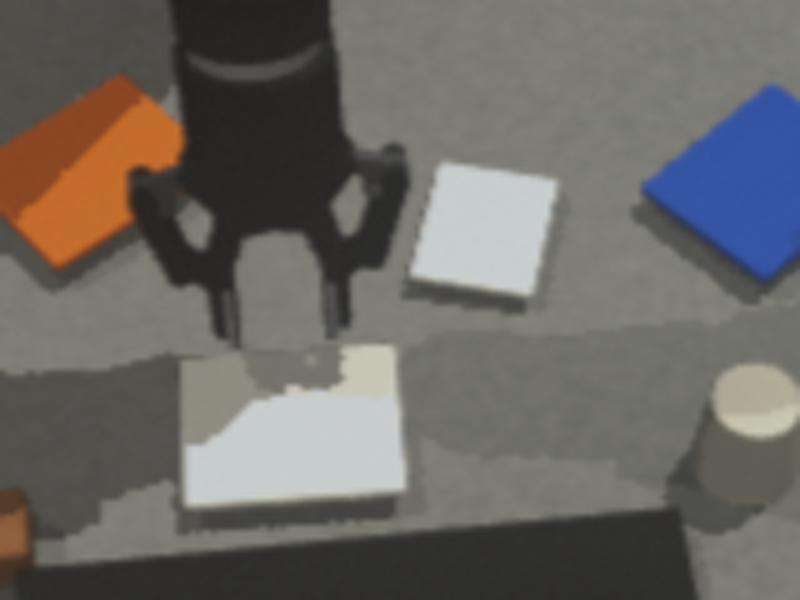

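View pics/t2.png

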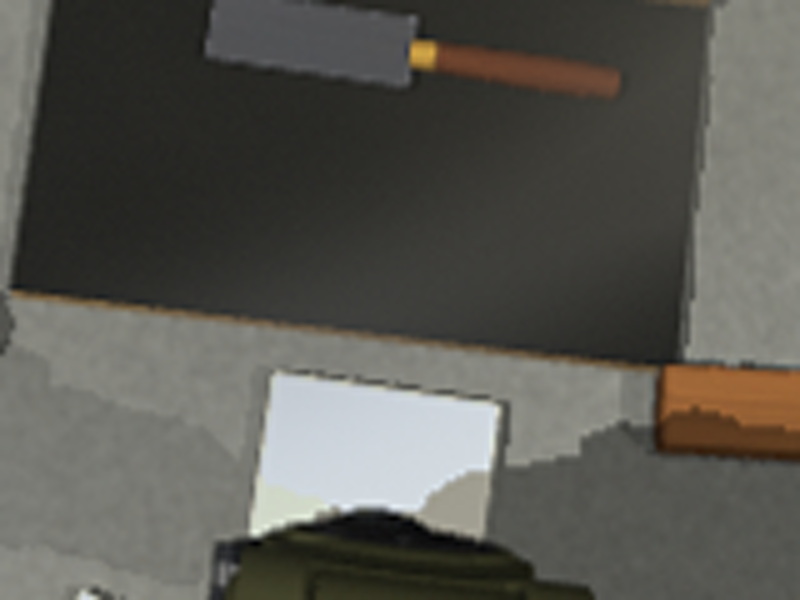

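Run:
```python
from h import *
o=robot.get_obs(); R=Ro.from_euler('xyz',o['tcp_rot']); p=o['tcp_pos']
for y in(-.021,.021,-.035,.035):
  for l in (0,.01,.017):
    P=[p+R.apply([x,y,l]) for x in(-.011,.011)]
    print(y,l,((proj("scene",P)-[230,130])*5).round(0).tolist(),np.round(P,3).tolist())
```

```text
-0.021 0 [[243.0, 376.0], [241.0, 348.0]] [[0.508, -0.068, 0.019], [0.487, -0.066, 0.014]]
-0.021 0.01 [[244.0, 391.0], [243.0, 363.0]] [[0.511, -0.068, 0.01], [0.49, -0.067, 0.004]]
-0.021 0.017 [[245.0, 402.0], [244.0, 374.0]] [[0.513, -0.069, 0.003], [0.491, -0.067, -0.003]]
0.021 0 [[325.0, 369.0], [323.0, 341.0]] [[0.512, -0.026, 0.019], [0.491, -0.025, 0.014]]
0.021 0.01 [[327.0, 384.0], [324.0, 356.0]] [[0.515, -0.027, 0.01], [0.493, -0.025, 0.004]]
0.021 0.017 [[328.0, 394.0], [325.0, 366.0]] [[0.516, -0.027, 0.003], [0.495, -0.025, -0.003]]
-0.035 0 [[215.0, 379.0], [214.0, 351.0]] [[0.507, -0.082, 0.019], [0.486, -0.08, 0.014]]
-0.035 0.01 [[217.0, 394.0], [215.0, 366.0]] [[0.51, -0.082, 0.01], [0.488, -0.081, 0.004]]
-0.035 0.017 [[218.0, 404.0], [217.0, 376.0]] [[0.511, -0.083, 0.003], [0.49, -0.081, -0.003]]
0.035 0 [[353.0, 366.0], [350.0, 338.0]] [[0.514, -0.012, 0.019], [0.492, -0.011, 0.014]]
0.035 0.01 [[354.0, 381.0], [351.0, 353.0]] [[0.516, -0.013, 0.01], [0.495, -0.011, 0.004]]
0.035 0.017 [[355.0, 391.0], [352.0, 364.0]] [[0.518, -0.013, 0.003], [0.496, -0.011, -0.003]]
```

Run:
```python
from h import *
im=robot.capture("scene"); cv2.imwrite("pics/s3.png",cv2.resize(im[165:215,255:320],None,fx=12,fy=12,interpolation=cv2.INTER_NEAREST))
```

```text
(no output)
```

View pics/s3.png

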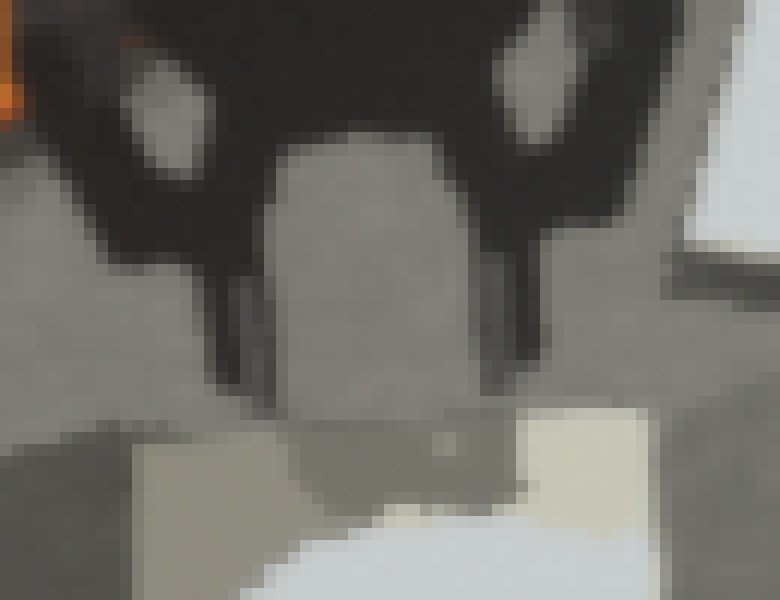

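Run:
```python
from h import *
R=Ro.from_euler('xyz',[-3.137,-.375,-.089]); p=np.array([.4595,-.0414,.0337])
for y in(-.021,.021):
  for l in (0,.004,.01,.017):
    P=[p+R.apply([x,y,l]) for x in(.011,0,-.011)]
    print(y,l,((proj("scene",P)-[230,100])*5).round(0).tolist())
print(proj("scene",[p]))
```

```text
-0.021 0 [[320.0, 432.0], [319.0, 421.0], [317.0, 410.0]]
-0.021 0.004 [[321.0, 439.0], [319.0, 428.0], [318.0, 417.0]]
-0.021 0.01 [[321.0, 449.0], [320.0, 438.0], [319.0, 427.0]]
-0.021 0.017 [[323.0, 460.0], [321.0, 449.0], [320.0, 438.0]]
0.021 0 [[238.0, 440.0], [237.0, 429.0], [237.0, 418.0]]
0.021 0.004 [[238.0, 447.0], [238.0, 436.0], [237.0, 425.0]]
0.021 0.01 [[240.0, 457.0], [239.0, 446.0], [238.0, 435.0]]
0.021 0.017 [[241.0, 468.0], [240.0, 457.0], [240.0, 446.0]]
[[285.58580098 185.0074974 ]]
```

Emit:
{"method": "servo_tool", "body": {
  "moves": [
    {"tx": 21, "ty": 0, "tz": -5.4, "wx": 0, "wy": 0, "wz": 0},
    {"tx": 43, "ty": 0, "tz": -11, "wx": 0, "wy": 0, "wz": 0},
    {"tx": 43, "ty": 0, "tz": -11, "wx": 0, "wy": 0, "wz": 0}
  ]
}}

```text
time: 8.3
tcp_pos: [0.4538, -0.0422, 0.0162]
tcp_rot: [-3.141, 0.249, 3.051]
ft_force: [0.5, 0.2, 0.2]
grip_width: 0.0432
```

Emit:
{"method": "servo_tool", "body": {
  "moves": [
    {"tx": 0.5, "ty": 0, "tz": 2, "wx": 0, "wy": 0, "wz": 0},
    {"tx": 1, "ty": 0, "tz": 4, "wx": 0, "wy": 0, "wz": 0},
    {"tx": 1, "ty": 0, "tz": 4, "wx": 0, "wy": 0, "wz": 0}
  ]
}}

```text
time: 8.68
tcp_pos: [0.4563, -0.0424, 0.0125]
tcp_rot: [-3.141, 0.251, 3.052]
ft_force: [0.3, 0.5, 0.2]
grip_width: 0.0428
```

Run:
```python
from h import *
im=robot.capture("scene"); cv2.imwrite("pics/s4.png",cv2.resize(im[140:215,250:350],None,fx=8,fy=8,interpolation=cv2.INTER_NEAREST))
```

```text
(no output)
```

View pics/s4.png

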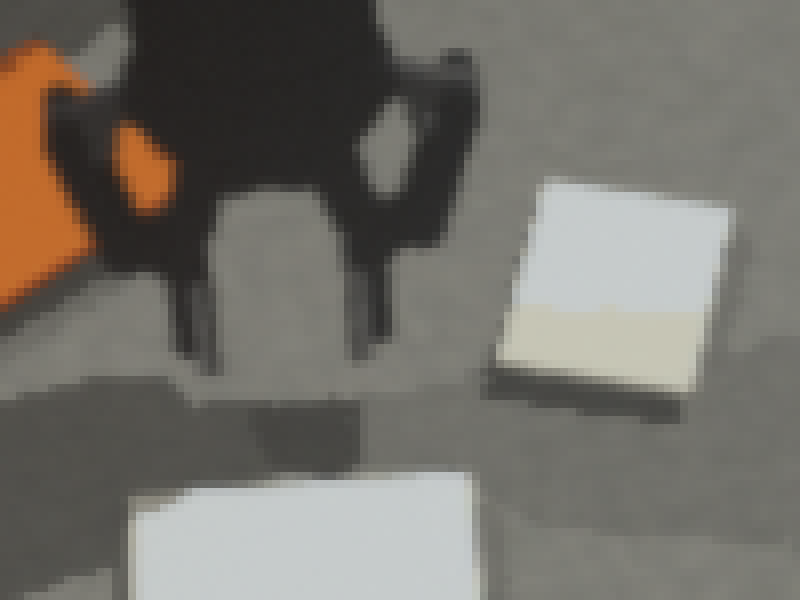

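Run:
```python
from h import *
o=robot.get_obs(); R=Ro.from_euler('xyz',o['tcp_rot'])
for z in(0,.01,.02,.03):
    for uv in((276.9,186.3),(295,184.5)):
        P=back("scene",[uv],z)[0]; print(z,P.round(4),(R.inv().apply(P-o['tcp_pos'])*1000).round(1))
```

```text
0 [ 0.4331 -0.0627  0.    ] [ 23.6 -22.2   6.9]
0 [ 0.437  -0.0145  0.    ] [24.  26.1  6.7]
0.01 [ 0.4408 -0.063   0.01  ] [ 13.6 -21.9  -0.9]
0.01 [ 0.4447 -0.0154  0.01  ] [14.1 25.9 -1. ]
0.02 [ 0.4485 -0.0634  0.02  ] [  3.7 -21.6  -8.7]
0.02 [ 0.4523 -0.0162  0.02  ] [ 4.1 25.7 -8.8]
0.03 [ 0.4562 -0.0638  0.03  ] [ -6.3 -21.2 -16.5]
0.03 [ 0.46   -0.0171  0.03  ] [ -5.8  25.6 -16.6]
```

Emit:
{"method": "servo_tool", "body": {
  "moves": [
    {"tx": 0.5, "ty": 0, "tz": 2, "wx": 0, "wy": 0, "wz": 0},
    {"tx": 1, "ty": 0, "tz": 4, "wx": 0, "wy": 0, "wz": 0},
    {"tx": 1.5, "ty": 0, "tz": 6, "wx": 0, "wy": 0, "wz": 0}
  ]
}}

```text
time: 9.1
tcp_pos: [0.4559, -0.0424, 0.0063]
tcp_rot: [-3.141, 0.251, 3.051]
ft_force: [0.0, 0.5, 0.4]
grip_width: 0.0429
```

Emit:
{"method": "servo_tool", "body": {
  "moves": [
    {"tx": 0.5, "ty": 0, "tz": 2, "wx": 0, "wy": 0, "wz": 0},
    {"tx": 1, "ty": 0, "tz": 4, "wx": 0, "wy": 0, "wz": 0},
    {"tx": 1.5, "ty": 0, "tz": 6, "wx": 0, "wy": 0, "wz": 0}
  ]
}}

```text
time: 9.48
tcp_pos: [0.4559, -0.0424, 0.0002]
tcp_rot: [-3.141, 0.251, 3.052]
ft_force: [-0.5, 0.7, -0.5]
grip_width: 0.0426
```

Run:
```python
from h import *
o=robot.get_obs(); print(o['ft_force'],o['torque'],o['qpos'])
im=robot.capture("scene"); cv2.imwrite("pics/s5.png",cv2.resize(im[140:215,250:350],None,fx=8,fy=8,interpolation=cv2.INTER_NEAREST))
```

```text
[-0.4754464   0.66531584 -0.46386068] [-0.0181809   0.24547185  0.0060174 ] [-9.28877464e-02  9.36189998e-02 -9.40514808e-01  2.85860580e-01
  9.47202368e-05 -2.71333306e-03]
```

View pics/s5.png

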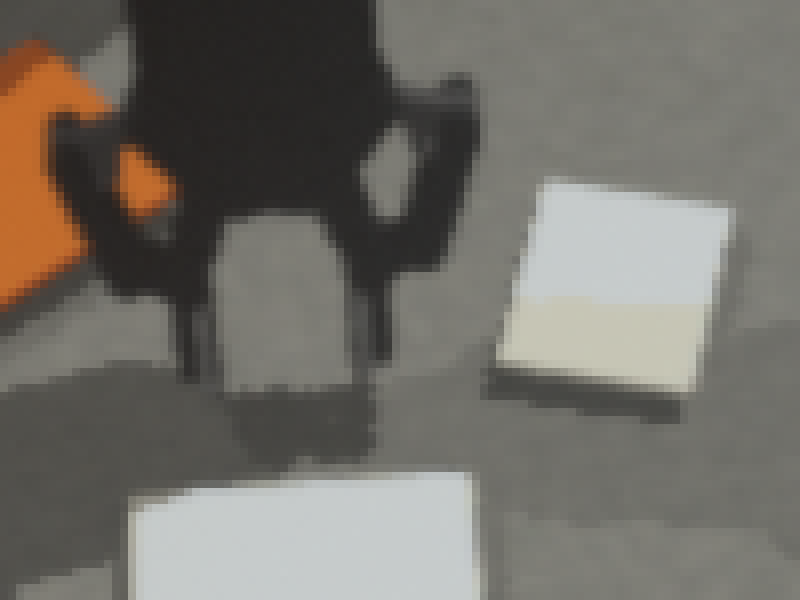

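The fingertips are clearly much higher than the stated 17 mm ahead of the TCP would put them. I'll keep lowering and find bench contact by feel.

Emit:
{"method": "servo_tool", "body": {
  "moves": [
    {"tx": 0.5, "ty": 0, "tz": 2, "wx": 0, "wy": 0, "wz": 0},
    {"tx": 1, "ty": 0, "tz": 4, "wx": 0, "wy": 0, "wz": 0},
    {"tx": 1.5, "ty": 0, "tz": 6, "wx": 0, "wy": 0, "wz": 0}
  ]
}}

```text
time: 9.9
tcp_pos: [0.456, -0.0424, -0.006]
tcp_rot: [-3.141, 0.251, 3.051]
ft_force: [0.5, 0.1, -0.0]
grip_width: 0.0427
```

Emit:
{"method": "servo_tool", "body": {
  "moves": [
    {"tx": 0.5, "ty": 0, "tz": 2, "wx": 0, "wy": 0, "wz": 0},
    {"tx": 1, "ty": 0, "tz": 4, "wx": 0, "wy": 0, "wz": 0}
  ]
}}

```text
time: 10.15
tcp_pos: [0.456, -0.0425, -0.0101]
tcp_rot: [-3.141, 0.251, 3.051]
ft_force: [-0.1, -0.0, 0.5]
grip_width: 0.0425
```

Run:
```python
from h import *
o=robot.get_obs(); print(o['ft_force'],o['torque'],o['qpos'])
im=robot.capture("scene"); cv2.imwrite("pics/s6.png",cv2.resize(im[140:215,250:350],None,fx=8,fy=8,interpolation=cv2.INTER_NEAREST))
```

```text
[-0.14838705 -0.01141635  0.54274353] [0.00758425 0.28402341 0.00926554] [-9.29398712e-02  1.15082858e-01 -9.51098155e-01  2.53789209e-01
  1.15149311e-04 -2.67911452e-03]
```

View pics/s6.png

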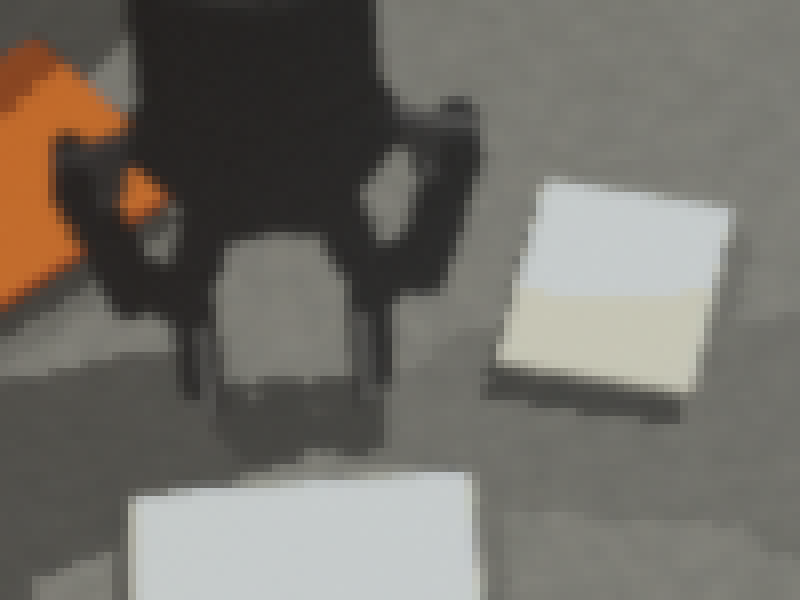

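Emit:
{"method": "servo_tool", "body": {
  "moves": [
    {"tx": 0.5, "ty": 0, "tz": 2, "wx": 0, "wy": 0, "wz": 0},
    {"tx": 0.5, "ty": 0, "tz": 2, "wx": 0, "wy": 0, "wz": 0}
  ]
}}

```text
time: 10.45
tcp_pos: [0.4559, -0.0424, -0.0122]
tcp_rot: [-3.141, 0.251, 3.052]
ft_force: [0.2, 0.9, -0.0]
grip_width: 0.0428
```

Emit:
{"method": "servo_tool", "body": {
  "moves": [
    {"tx": 0.5, "ty": 0, "tz": 2, "wx": 0, "wy": 0, "wz": 0},
    {"tx": 0.5, "ty": 0, "tz": 2, "wx": 0, "wy": 0, "wz": 0}
  ]
}}

```text
time: 10.7
tcp_pos: [0.4563, -0.0425, -0.0135]
tcp_rot: [-3.141, 0.251, 3.051]
ft_force: [-5.6, -0.3, 12.9]
grip_width: 0.0428
```

Emit:
{"method": "servo_tool", "body": {
  "moves": [
    {"tx": 0.5, "ty": 0, "tz": 2, "wx": 0, "wy": 0, "wz": 0},
    {"tx": 0.5, "ty": 0, "tz": 2, "wx": 0, "wy": 0, "wz": 0}
  ]
}}

```text
time: 10.95
tcp_pos: [0.4565, -0.0425, -0.014]
tcp_rot: [-3.141, 0.253, 3.051]
ft_force: [-20.0, 1.8, 46.9]
grip_width: 0.0429
```

Bench contact came at TCP z of about -13 mm, so the real fingertips sit about 30 mm farther back than stated. I'll use that measured offset from here on. Next I raise 5 mm and push forward.

Emit:
{"method": "servo_tool", "body": {
  "moves": [
    {"tx": -1.2, "ty": 0, "tz": -4.9, "wx": 0, "wy": 0, "wz": 0},
    {"tx": -10.9, "ty": 0, "tz": -2.4, "wx": 0, "wy": 0, "wz": 0},
    {"tx": -20.6, "ty": 0, "tz": 0, "wx": 0, "wy": 0, "wz": 0},
    {"tx": -26.4, "ty": 0, "tz": 1.5, "wx": 0, "wy": 0, "wz": 0},
    {"tx": -30.3, "ty": 0, "tz": 2.5, "wx": 0, "wy": 0, "wz": 0},
    {"tx": -34.2, "ty": 0, "tz": 3.5, "wx": 0, "wy": 0, "wz": 0},
    {"tx": -38, "ty": 0, "tz": 4.5, "wx": 0, "wy": 0, "wz": 0},
    {"tx": -42, "ty": 0, "tz": 5.5, "wx": 0, "wy": 0, "wz": 0},
    {"tx": -45.8, "ty": 0, "tz": 6.4, "wx": 0, "wy": 0, "wz": 0},
    {"tx": -48.7, "ty": 0, "tz": 7.2, "wx": 0, "wy": 0, "wz": 0},
    {"tx": -48.7, "ty": 0, "tz": 7.2, "wx": 0, "wy": 0, "wz": 0}
  ]
}}

```text
time: 12.32
tcp_pos: [0.5052, -0.0469, -0.011]
tcp_rot: [-3.141, 0.251, 3.052]
ft_force: [0.2, -0.5, 0.1]
grip_width: 0.0426
```

Run:
```python
from h import *
o=robot.get_obs(); print(o['tcp_pos'],o['ft_force'],o['qpos'])
a=robot.capture("scene");b=robot.capture("top")
crop(a,230,150,390,270,5,"pics/s7.png")
crop(b,270,120,430,240,5,"pics/t7.png")
```

```text
[ 0.50520135 -0.04685499 -0.0110015 ] [ 0.1744111  -0.46138343  0.05538841] [-9.25536656e-02  1.97034352e-01 -8.48893743e-01  2.73700268e-01
  1.07546360e-04 -2.39936888e-03]
```

View pics/s7.png

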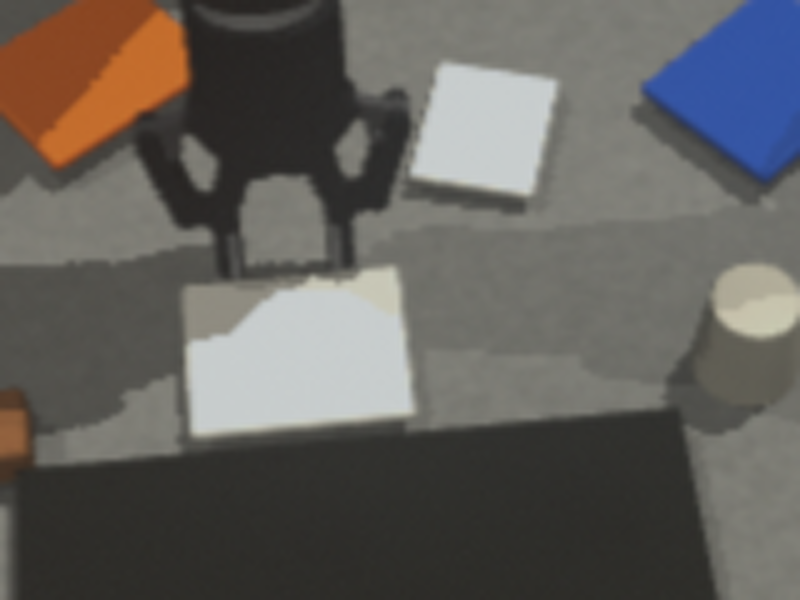

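View pics/t7.png

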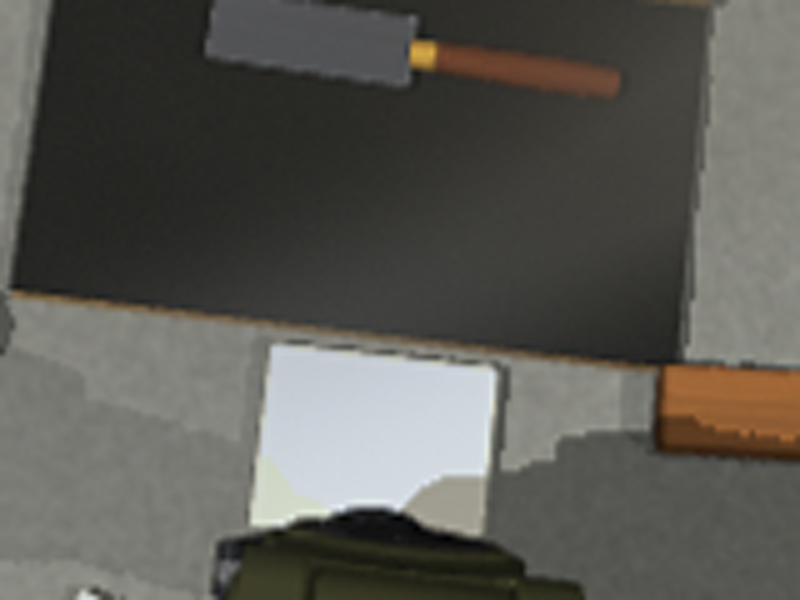

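The cover has moved about 14 mm, is square to the board, and has about 10 mm left to go.

Emit:
{"method": "servo_tool", "body": {
  "moves": [
    {"tx": -3.9, "ty": 0, "tz": 1, "wx": 0, "wy": 0, "wz": 0},
    {"tx": -7.8, "ty": 0, "tz": 2, "wx": 0, "wy": 0, "wz": 0},
    {"tx": -9.7, "ty": 0, "tz": 2.5, "wx": 0, "wy": 0, "wz": 0},
    {"tx": -9.7, "ty": 0, "tz": 2.5, "wx": 0, "wy": 0, "wz": 0}
  ]
}}

```text
time: 12.92
tcp_pos: [0.5149, -0.0477, -0.0112]
tcp_rot: [-3.141, 0.251, 3.051]
ft_force: [-1.3, -0.3, -1.7]
grip_width: 0.0427
```

Emit:
{"method": "servo_tool", "body": {
  "moves": [
    {"tx": -1, "ty": 0, "tz": 0.2, "wx": 0, "wy": 0, "wz": 0},
    {"tx": -1, "ty": 0, "tz": 0.2, "wx": 0, "wy": 0, "wz": 0}
  ]
}}

```text
time: 13.18
tcp_pos: [0.515, -0.0478, -0.0113]
tcp_rot: [-3.141, 0.25, 3.051]
ft_force: [-4.6, 0.7, 0.5]
grip_width: 0.043
```

Emit:
{"method": "servo_tool", "body": {
  "moves": [
    {"tx": -1, "ty": 0, "tz": 0.3, "wx": 0, "wy": 0, "wz": 0},
    {"tx": -1, "ty": 0, "tz": 0.3, "wx": 0, "wy": 0, "wz": 0}
  ]
}}

```text
time: 13.42
tcp_pos: [0.5151, -0.0478, -0.0118]
tcp_rot: [-3.141, 0.248, 3.051]
ft_force: [-6.2, 0.8, 2.3]
grip_width: 0.0427
```

The cover is against the board, with about 6 N of push. Next I raise the near edge along an arc.

Emit:
{"method": "servo_tool", "body": {
  "moves": [
    {"tx": -1.7, "ty": 0, "tz": -4.7, "wx": 0, "wy": 0, "wz": 0},
    {"tx": -3.2, "ty": 0, "tz": -8.5, "wx": 0, "wy": 0, "wz": 0},
    {"tx": -5.2, "ty": 0, "tz": -12.1, "wx": 0, "wy": 0, "wz": 0},
    {"tx": -7.6, "ty": 0, "tz": -15.6, "wx": 0, "wy": 0, "wz": 0}
  ]
}}

```text
time: 13.92
tcp_pos: [0.5164, -0.0478, 0.0043]
tcp_rot: [-3.141, 0.244, 3.051]
ft_force: [-9.8, 1.0, -0.0]
grip_width: 0.0428
```

Run:
```python
from h import *
o=robot.get_obs(); print(o['tcp_pos'],o['ft_force'])
a=robot.capture("scene")
crop(a,230,150,390,270,5,"pics/s8.png")
```

```text
[ 0.51639872 -0.04782493  0.00426749] [-9.77198546  0.96298405 -0.01644153]
```

View pics/s8.png

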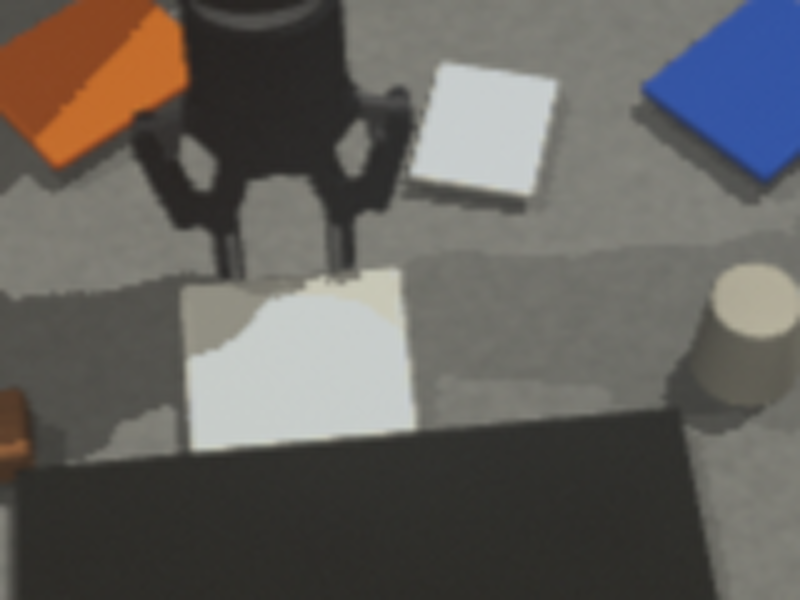

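The scene picture shows the near edge rising, with the cover now spanning rows 275 to 450 and the far edge against the board. I'll continue the arc.

Emit:
{"method": "servo_tool", "body": {
  "moves": [
    {"tx": -2, "ty": 0, "tz": -3.1, "wx": 0, "wy": 0, "wz": 0},
    {"tx": -4.1, "ty": 0, "tz": -6.2, "wx": 0, "wy": 0, "wz": 0},
    {"tx": -5.9, "ty": 0, "tz": -8.6, "wx": 0, "wy": 0, "wz": 0},
    {"tx": -7.9, "ty": 0, "tz": -10.9, "wx": 0, "wy": 0, "wz": 0},
    {"tx": -10.1, "ty": 0, "tz": -12.9, "wx": 0, "wy": 0, "wz": 0},
    {"tx": -12.3, "ty": 0, "tz": -14.9, "wx": 0, "wy": 0, "wz": 0}
  ]
}}

```text
time: 14.72
tcp_pos: [0.5202, -0.0481, 0.0198]
tcp_rot: [-3.141, 0.237, 3.051]
ft_force: [-20.9, 2.8, 5.6]
grip_width: 0.0425
```

Run:
```python
from h import *
o=robot.get_obs(); print(o['tcp_pos'],o['ft_force'])
a=robot.capture("scene")
crop(a,230,150,390,270,5,"pics/s9.png")
```

```text
[ 0.52019388 -0.04814952  0.01975027] [-20.86618013   2.78101244   5.57236699]
```

View pics/s9.png

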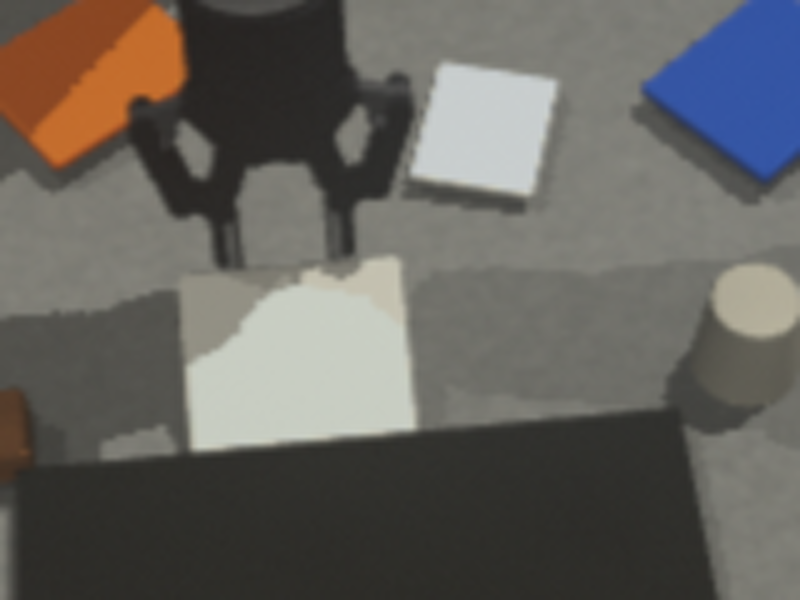

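Emit:
{"method": "servo_tool", "body": {
  "moves": [
    {"tx": -1.9, "ty": 0, "tz": -4.2, "wx": 0, "wy": 0, "wz": 0},
    {"tx": -4.4, "ty": 0, "tz": -6.1, "wx": 0, "wy": 0, "wz": 0},
    {"tx": -7, "ty": 0, "tz": -8, "wx": 0, "wy": 0, "wz": 0},
    {"tx": -9.8, "ty": 0, "tz": -10.1, "wx": 0, "wy": 0, "wz": 0},
    {"tx": -12.7, "ty": 0, "tz": -12.2, "wx": 0, "wy": 0, "wz": 0}
  ]
}}

```text
time: 15.4
tcp_pos: [0.5267, -0.0488, 0.0337]
tcp_rot: [-3.141, 0.232, 3.051]
ft_force: [-28.1, 3.2, 12.8]
grip_width: 0.0427
```

Run:
```python
from h import *
o=robot.get_obs(); print(o['tcp_pos'],o['tcp_rot'],o['ft_force'])
a=robot.capture("scene")
crop(a,230,150,390,270,5,"pics/s10.png")
```

```text
[ 0.52667656 -0.04883549  0.03374025] [-3.14099105  0.23242192  3.05126717] [-28.12973173   3.21722514  12.76407817]
```

View pics/s10.png

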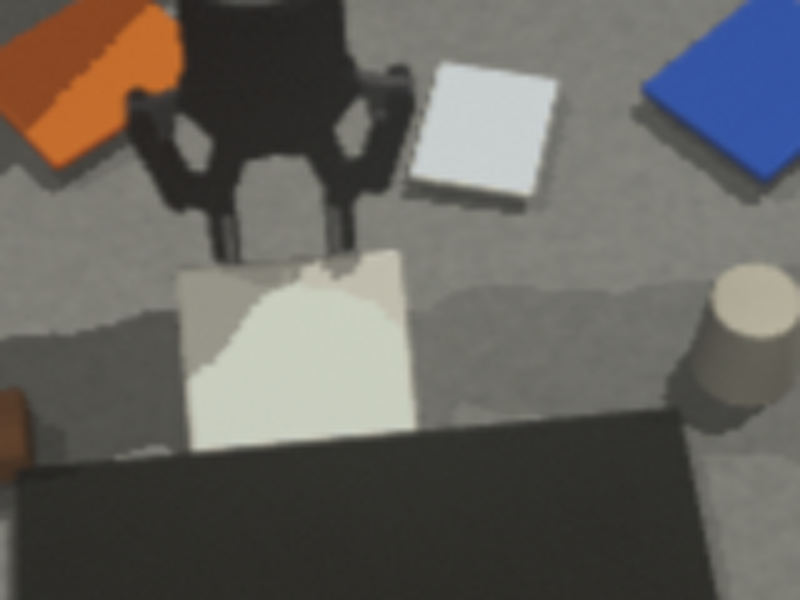

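Emit:
{"method": "servo_tool", "body": {
  "moves": [
    {"tx": -1.2, "ty": 0, "tz": -4, "wx": 0, "wy": 0, "wz": 0},
    {"tx": -4.2, "ty": 0, "tz": -6.2, "wx": 0, "wy": 0, "wz": 0},
    {"tx": -7.2, "ty": 0, "tz": -8, "wx": 0, "wy": 0, "wz": 0},
    {"tx": -10.3, "ty": 0, "tz": -9.8, "wx": 0, "wy": 0, "wz": 0},
    {"tx": -13.5, "ty": 0, "tz": -11.3, "wx": 0, "wy": 0, "wz": 0}
  ]
}}

```text
time: 16.08
tcp_pos: [0.5486, -0.0508, 0.053]
tcp_rot: [-3.141, 0.251, 3.051]
ft_force: [-1.1, 0.9, -0.0]
grip_width: 0.043
```

Run:
```python
from h import *
o=robot.get_obs(); print(o['tcp_pos'],o['tcp_rot'],o['ft_force'])
a=robot.capture("scene")
crop(a,230,150,390,270,5,"pics/s11.png")
```

```text
[ 0.54864839 -0.05081983  0.05300849] [-3.14096094  0.25149486  3.05144677] [-1.08990129  0.92450901 -0.03067559]
```

View pics/s11.png

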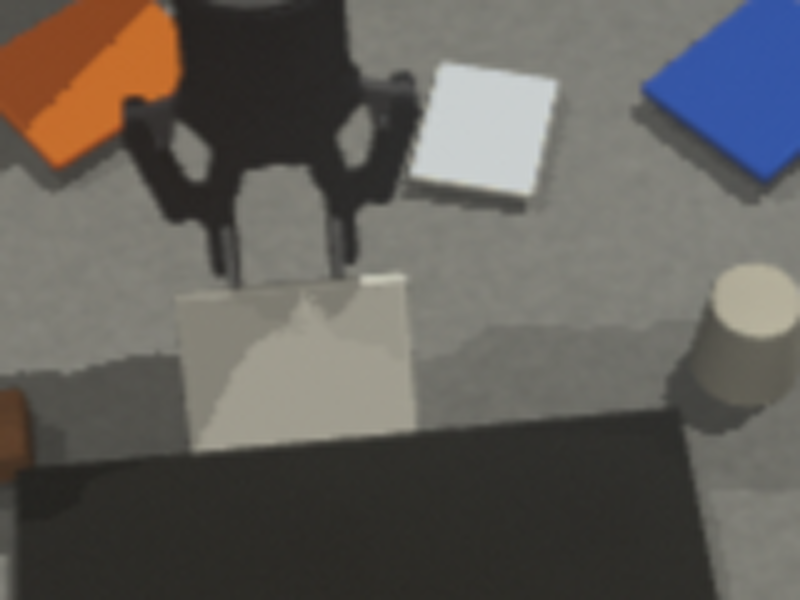

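The cover is at about 54° and held lightly (1 N), but the tips are close to its edge. I'll lower the fingers slightly while moving forward.

Emit:
{"method": "servo_tool", "body": {
  "moves": [
    {"tx": -1, "ty": 0, "tz": 4.4, "wx": 0, "wy": 0, "wz": 0},
    {"tx": -3.6, "ty": 0, "tz": 6.1, "wx": 0, "wy": 0, "wz": 0},
    {"tx": -8.5, "ty": 0, "tz": 5.3, "wx": 0, "wy": 0, "wz": 0},
    {"tx": -11.7, "ty": 0, "tz": 4.5, "wx": 0, "wy": 0, "wz": 0}
  ]
}}

```text
time: 16.62
tcp_pos: [0.5474, -0.0507, 0.0497]
tcp_rot: [-3.141, 0.231, 3.051]
ft_force: [-64.6, 5.9, 73.3]
grip_width: 0.0423
```

Run:
```python
from h import *
o=robot.get_obs(); print(o['tcp_pos'],o['tcp_rot'],o['ft_force'])
a=robot.capture("scene")
crop(a,230,150,390,270,5,"pics/s12.png")
```

```text
[ 0.54744164 -0.05072235  0.04971341] [-3.14092183  0.23101161  3.05134636] [-64.62560873   5.86755696  73.29186131]
```

View pics/s12.png

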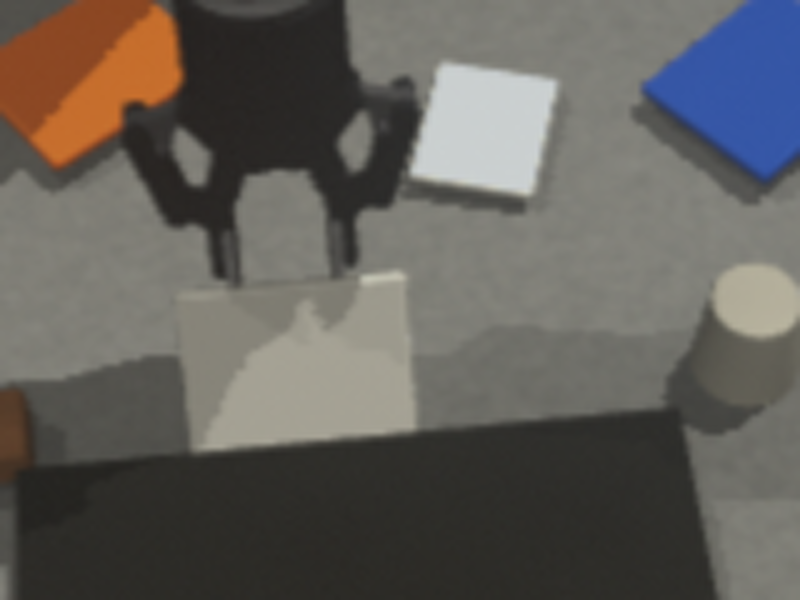

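That wedged at about 98 N along the plate. The tips were sitting on the very edge of the cover. I'll back off straight away, letting the cover lean back onto the finger faces lower down.

Emit:
{"method": "servo_tool", "body": {
  "moves": [
    {"tx": 15.6, "ty": 0, "tz": -5.5, "wx": 0, "wy": 0, "wz": 0},
    {"tx": 20.5, "ty": 0, "tz": -2.6, "wx": 0, "wy": 0, "wz": 0},
    {"tx": 25.8, "ty": 0, "tz": 2.2, "wx": 0, "wy": 0, "wz": 0},
    {"tx": 31.4, "ty": 0, "tz": 8, "wx": 0, "wy": 0, "wz": 0},
    {"tx": 35.1, "ty": 0, "tz": 14.3, "wx": 0, "wy": 0, "wz": 0}
  ]
}}

```text
time: 17.3
tcp_pos: [0.5297, -0.0491, 0.0276]
tcp_rot: [-3.141, 0.25, 3.052]
ft_force: [-0.0, 0.1, -0.3]
grip_width: 0.0428
```

Run:
```python
from h import *
o=robot.get_obs(); print(o['tcp_pos'],o['tcp_rot'],o['ft_force'])
a=robot.capture("scene")
crop(a,230,150,390,270,5,"pics/s13.png")
```

```text
[ 0.52973617 -0.04910583  0.02763936] [-3.14096606  0.24997092  3.05155893] [-0.0188078   0.12945195 -0.26243436]
```

View pics/s13.png

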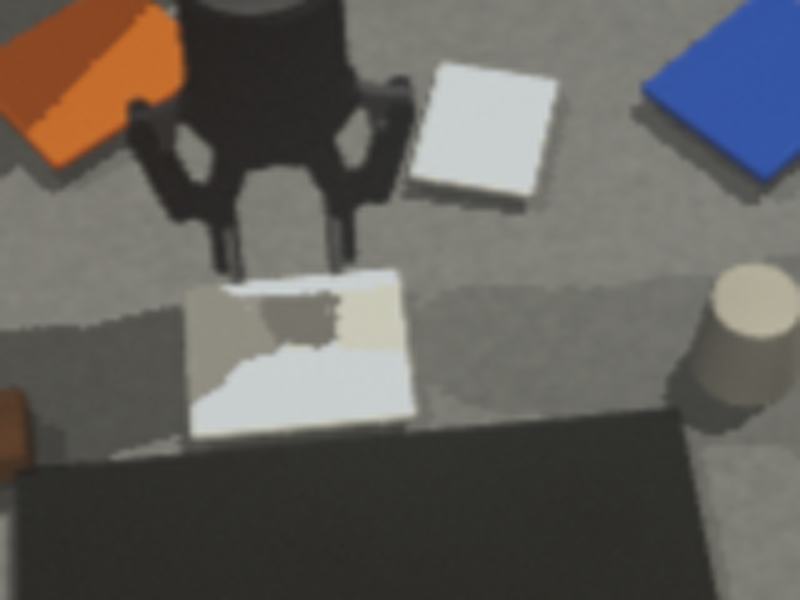

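It slid off and lies skirt down again about 9 mm short of the board, so no harm done. The far edge had been sticking to the board and then slipped down to the bench, which left my path too high. I'll go back behind it and retry with a lower arc.

Emit:
{"method": "servo_tool", "body": {
  "moves": [
    {"tx": 20, "ty": 0, "tz": -5, "wx": 0, "wy": 0, "wz": 0},
    {"tx": 38.8, "ty": 0, "tz": -9.9, "wx": 0, "wy": 0, "wz": 0},
    {"tx": 40, "ty": 0, "tz": -5, "wx": 0, "wy": 0, "wz": 0},
    {"tx": 46, "ty": 0, "tz": 18, "wx": 0, "wy": 0, "wz": 0},
    {"tx": 48.4, "ty": 0, "tz": 27.9, "wx": 0, "wy": 0, "wz": 0},
    {"tx": 48.4, "ty": 0, "tz": 27.9, "wx": 0, "wy": 0, "wz": 0}
  ]
}}

```text
time: 18.1
tcp_pos: [0.4898, -0.0455, -0.0114]
tcp_rot: [-3.141, 0.249, 3.051]
ft_force: [-0.2, 0.1, -0.7]
grip_width: 0.0426
```

Emit:
{"method": "servo_tool", "body": {
  "moves": [
    {"tx": -7.8, "ty": 0, "tz": 2, "wx": 0, "wy": 0, "wz": 0},
    {"tx": -13.6, "ty": 0, "tz": 3.5, "wx": 0, "wy": 0, "wz": 0},
    {"tx": -17.4, "ty": 0, "tz": 4.4, "wx": 0, "wy": 0, "wz": 0},
    {"tx": -20.3, "ty": 0, "tz": 5.2, "wx": 0, "wy": 0, "wz": 0},
    {"tx": -23.3, "ty": 0, "tz": 5.9, "wx": 0, "wy": 0, "wz": 0},
    {"tx": -25.2, "ty": 0, "tz": 6.4, "wx": 0, "wy": 0, "wz": 0},
    {"tx": -26.2, "ty": 0, "tz": 6.7, "wx": 0, "wy": 0, "wz": 0}
  ]
}}

```text
time: 18.98
tcp_pos: [0.515, -0.0478, -0.0113]
tcp_rot: [-3.141, 0.247, 3.051]
ft_force: [-7.6, 0.8, 2.7]
grip_width: 0.0425
```

Run:
```python
from h import *
o=robot.get_obs(); print(o['tcp_pos'],o['tcp_rot'],o['ft_force'])
a=robot.capture("top")
crop(a,270,120,430,240,5,"pics/t14.png")
```

```text
[ 0.51502094 -0.04780152 -0.01132381] [-3.14099911  0.24717557  3.05140895] [-7.63918775  0.81214946  2.66928635]
```

View pics/t14.png

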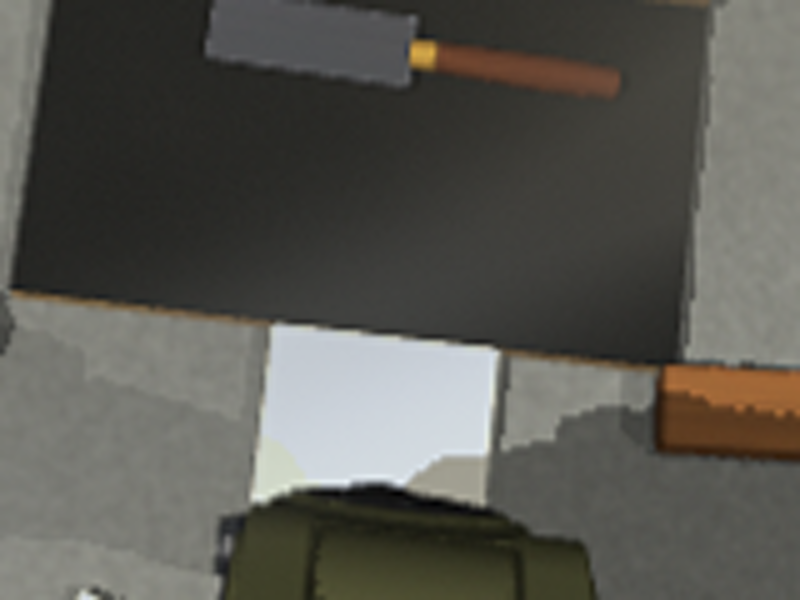

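Emit:
{"method": "servo_tool", "body": {
  "moves": [
    {"tx": -1.7, "ty": 0, "tz": -4.7, "wx": 0, "wy": 0, "wz": 0},
    {"tx": -3.4, "ty": 0, "tz": -9.4, "wx": 0, "wy": 0, "wz": 0},
    {"tx": -5.6, "ty": 0, "tz": -14, "wx": 0, "wy": 0, "wz": 0},
    {"tx": -8.1, "ty": 0, "tz": -18.6, "wx": 0, "wy": 0, "wz": 0},
    {"tx": -11, "ty": 0, "tz": -23, "wx": 0, "wy": 0, "wz": 0},
    {"tx": -14, "ty": 0, "tz": -27.4, "wx": 0, "wy": 0, "wz": 0}
  ]
}}

```text
time: 19.77
tcp_pos: [0.5192, -0.0481, 0.0176]
tcp_rot: [-3.141, 0.243, 3.051]
ft_force: [-12.1, 2.3, 1.3]
grip_width: 0.0426
```

Run:
```python
from h import *
o=robot.get_obs(); print(o['tcp_pos'],o['tcp_rot'],o['ft_force'])
a=robot.capture("scene")
crop(a,230,150,390,270,5,"pics/s15.png")
```

```text
[ 0.51919567 -0.04805449  0.01764402] [-3.14124105  0.24289384  3.05135384] [-12.05794515   2.29463485   1.3145581 ]
```

View pics/s15.png

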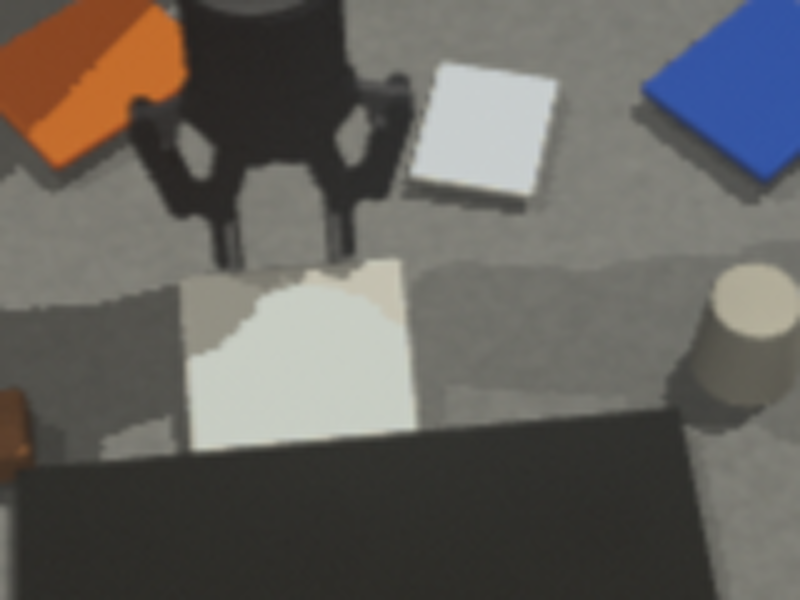

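Emit:
{"method": "servo_tool", "body": {
  "moves": [
    {"tx": -3.1, "ty": 0, "tz": -3.3, "wx": 0, "wy": 0, "wz": 0},
    {"tx": -6.8, "ty": 0, "tz": -5.5, "wx": 0, "wy": 0, "wz": 0},
    {"tx": -10.2, "ty": 0, "tz": -6.7, "wx": 0, "wy": 0, "wz": 0}
  ]
}}

```text
time: 20.2
tcp_pos: [0.5215, -0.0482, 0.0241]
tcp_rot: [-3.141, 0.233, 3.051]
ft_force: [-27.5, 3.2, 8.5]
grip_width: 0.0424
```

Emit:
{"method": "servo_tool", "body": {
  "moves": [
    {"tx": -3, "ty": 0, "tz": -1.2, "wx": 0, "wy": 0, "wz": 0}
  ]
}}

```text
time: 20.32
tcp_pos: [0.5219, -0.0483, 0.0249]
tcp_rot: [-3.141, 0.229, 3.051]
ft_force: [-32.0, 3.8, 11.5]
grip_width: 0.0427
```

Emit:
{"method": "servo_tool", "body": {
  "moves": [
    {"tx": 0.5, "ty": 0, "tz": 2, "wx": 0, "wy": 0, "wz": 0},
    {"tx": 1, "ty": 0, "tz": 3.9, "wx": 0, "wy": 0, "wz": 0}
  ]
}}

```text
time: 20.58
tcp_pos: [0.52, -0.0481, 0.02]
tcp_rot: [-3.141, 0.227, 3.051]
ft_force: [-32.0, 2.7, 8.7]
grip_width: 0.0428
```

Emit:
{"method": "servo_tool", "body": {
  "moves": [
    {"tx": -0.7, "ty": 0, "tz": -4, "wx": 0, "wy": 0, "wz": 0},
    {"tx": -1.4, "ty": 0, "tz": -7.9, "wx": 0, "wy": 0, "wz": 0},
    {"tx": -2.5, "ty": 0, "tz": -9.7, "wx": 0, "wy": 0, "wz": 0}
  ]
}}

```text
time: 20.95
tcp_pos: [0.5252, -0.0486, 0.0326]
tcp_rot: [-3.141, 0.235, 3.051]
ft_force: [-22.6, 2.9, 9.3]
grip_width: 0.0427
```

Emit:
{"method": "servo_tool", "body": {
  "moves": [
    {"tx": -2.9, "ty": 0, "tz": -1.5, "wx": 0, "wy": 0, "wz": 0}
  ]
}}

```text
time: 21.08
tcp_pos: [0.5262, -0.0487, 0.0342]
tcp_rot: [-3.141, 0.233, 3.051]
ft_force: [-29.5, 3.0, 14.0]
grip_width: 0.043
```

Emit:
{"method": "servo_tool", "body": {
  "moves": [
    {"tx": -2.9, "ty": 0, "tz": -1.5, "wx": 0, "wy": 0, "wz": 0}
  ]
}}

```text
time: 21.2
tcp_pos: [0.5271, -0.0488, 0.0357]
tcp_rot: [-3.141, 0.23, 3.051]
ft_force: [-33.5, 3.3, 17.1]
grip_width: 0.0428
```

Emit:
{"method": "servo_tool", "body": {
  "moves": [
    {"tx": -2.3, "ty": 0, "tz": -2, "wx": 0, "wy": 0, "wz": 0}
  ]
}}

```text
time: 21.32
tcp_pos: [0.5285, -0.0489, 0.0381]
tcp_rot: [-3.141, 0.229, 3.051]
ft_force: [-33.3, 3.5, 18.4]
grip_width: 0.0426
```

Emit:
{"method": "servo_tool", "body": {
  "moves": [
    {"tx": -2.3, "ty": 0, "tz": -2, "wx": 0, "wy": 0, "wz": 0}
  ]
}}

```text
time: 21.45
tcp_pos: [0.5401, -0.05, 0.0448]
tcp_rot: [-3.141, 0.246, 3.052]
ft_force: [-7.2, 1.7, 8.6]
grip_width: 0.0426
```

Emit:
{"method": "servo_tool", "body": {
  "moves": [
    {"tx": -2.3, "ty": 0, "tz": -1.5, "wx": 0, "wy": 0, "wz": 0}
  ]
}}

```text
time: 21.58
tcp_pos: [0.5434, -0.0502, 0.0479]
tcp_rot: [-3.141, 0.249, 3.051]
ft_force: [-7.6, 2.1, 8.2]
grip_width: 0.0427
```

Run:
```python
from h import *
o=robot.get_obs(); print(o['tcp_pos'],o['tcp_rot'],o['ft_force'])
a=robot.capture("scene")
cv2.imwrite("pics/s16.png",cv2.resize(a[185:245,255:325],None,fx=10,fy=10,interpolation=cv2.INTER_NEAREST))
p=o['tcp_pos'];R=Ro.from_euler('xyz',o['tcp_rot'])
for l in(-.013,-.016,-.019):
  print(l,((proj("scene",[p+R.apply([x,y,l]) for x in(-.011,.011) for y in(-.021,.021)])-[255,185])*10).round().tolist())
# cover edge candidates at y ends: pivot x at wall
u=np.array([.9957,-.0929]);v=np.array([.0929,.9957])
c=np.array([.6123,-.034])
for th in(40,45,50,55):
  for z0 in(.004,.008,.014):
    t=np.radians(th); s=(np.array([.5395,-.0494])-c)@v
    n=-.004-.082*np.cos(t)
    P=[np.r_[c+u*n+v*(s+k),z0+.082*np.sin(t)+.004] for k in(-.055,.055)]
    print(th,z0,P[0][2].round(3),((proj("scene",P)-[255,185])*10).round().tolist())
```

```text
[ 0.54344201 -0.05021179  0.04794343] [-3.14129947  0.24873518  3.05139603] [-7.58165273  2.05603912  8.18688132]
-0.013 [[232.0, 237.0], [407.0, 220.0], [228.0, 177.0], [401.0, 161.0]]
-0.016 [[231.0, 227.0], [406.0, 211.0], [227.0, 168.0], [400.0, 152.0]]
-0.019 [[230.0, 218.0], [406.0, 201.0], [226.0, 158.0], [399.0, 142.0]]
40 0.004 0.061 [[91.0, 231.0], [547.0, 189.0]]
40 0.008 0.065 [[90.0, 221.0], [547.0, 179.0]]
40 0.014 0.071 [[87.0, 207.0], [547.0, 165.0]]
45 0.004 0.066 [[90.0, 235.0], [549.0, 193.0]]
45 0.008 0.07 [[88.0, 225.0], [549.0, 183.0]]
45 0.014 0.076 [[86.0, 211.0], [548.0, 169.0]]
50 0.004 0.071 [[89.0, 241.0], [551.0, 199.0]]
50 0.008 0.075 [[87.0, 232.0], [551.0, 189.0]]
50 0.014 0.081 [[84.0, 217.0], [550.0, 175.0]]
55 0.004 0.075 [[88.0, 251.0], [553.0, 208.0]]
55 0.008 0.079 [[86.0, 241.0], [553.0, 198.0]]
55 0.014 0.085 [[83.0, 227.0], [552.0, 184.0]]
```

View pics/s16.png

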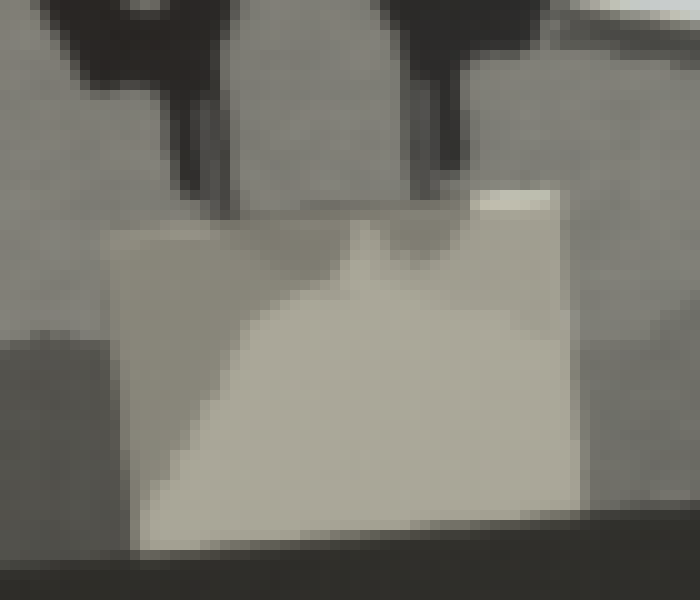

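The far edge has dropped to the bench, the cover stands at about 48°, and the tips bear right at its edge (force 7.6/8.2 N along the plate). From here I'll follow the circle in small steps, using the force to guide each one.

Emit:
{"method": "servo_tool", "body": {
  "moves": [
    {"tx": -2.4, "ty": 0, "tz": -1.9, "wx": 0, "wy": 0, "wz": 0}
  ]
}}

```text
time: 21.75
tcp_pos: [0.5462, -0.0505, 0.0506]
tcp_rot: [-3.141, 0.25, 3.051]
ft_force: [-3.3, 1.4, 2.4]
grip_width: 0.0428
```

Emit:
{"method": "servo_tool", "body": {
  "moves": [
    {"tx": -2.9, "ty": 0, "tz": -0.9, "wx": 0, "wy": 0, "wz": 0}
  ]
}}

```text
time: 21.88
tcp_pos: [0.5491, -0.0507, 0.0525]
tcp_rot: [-3.141, 0.251, 3.052]
ft_force: [-8.9, 1.1, 9.3]
grip_width: 0.043
```

Emit:
{"method": "servo_tool", "body": {
  "moves": [
    {"tx": -2.5, "ty": 0, "tz": -1.5, "wx": 0, "wy": 0, "wz": 0}
  ]
}}

```text
time: 22.0
tcp_pos: [0.5516, -0.051, 0.0547]
tcp_rot: [-3.141, 0.251, 3.051]
ft_force: [-3.0, 0.4, 2.8]
grip_width: 0.0427
```

Emit:
{"method": "servo_tool", "body": {
  "moves": [
    {"tx": -2.7, "ty": 0, "tz": -1.1, "wx": 0, "wy": 0, "wz": 0}
  ]
}}

```text
time: 22.12
tcp_pos: [0.5543, -0.0513, 0.0564]
tcp_rot: [-3.141, 0.252, 3.051]
ft_force: [-3.3, 1.1, 4.0]
grip_width: 0.0424
```

Emit:
{"method": "servo_tool", "body": {
  "moves": [
    {"tx": -2.7, "ty": 0, "tz": -1, "wx": 0, "wy": 0, "wz": 0}
  ]
}}

```text
time: 22.25
tcp_pos: [0.5566, -0.0515, 0.0579]
tcp_rot: [-3.141, 0.252, 3.051]
ft_force: [-1.7, 0.6, 2.7]
grip_width: 0.0428
```

Emit:
{"method": "servo_tool", "body": {
  "moves": [
    {"tx": -2.8, "ty": 0, "tz": -0.7, "wx": 0, "wy": 0, "wz": 0}
  ]
}}

```text
time: 22.38
tcp_pos: [0.559, -0.0517, 0.0592]
tcp_rot: [-3.141, 0.251, 3.051]
ft_force: [-4.8, 0.3, 5.8]
grip_width: 0.0427
```

Emit:
{"method": "servo_tool", "body": {
  "moves": [
    {"tx": -2.9, "ty": 0, "tz": -0.6, "wx": 0, "wy": 0, "wz": 0}
  ]
}}

```text
time: 22.5
tcp_pos: [0.5616, -0.052, 0.0605]
tcp_rot: [-3.141, 0.251, 3.051]
ft_force: [-5.5, 1.2, 6.9]
grip_width: 0.043
```

Run:
```python
from h import *
a=robot.capture("scene")
cv2.imwrite("pics/s17.png",cv2.resize(a[185:245,255:325],None,fx=10,fy=10,interpolation=cv2.INTER_NEAREST))
```

```text
(no output)
```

View pics/s17.png

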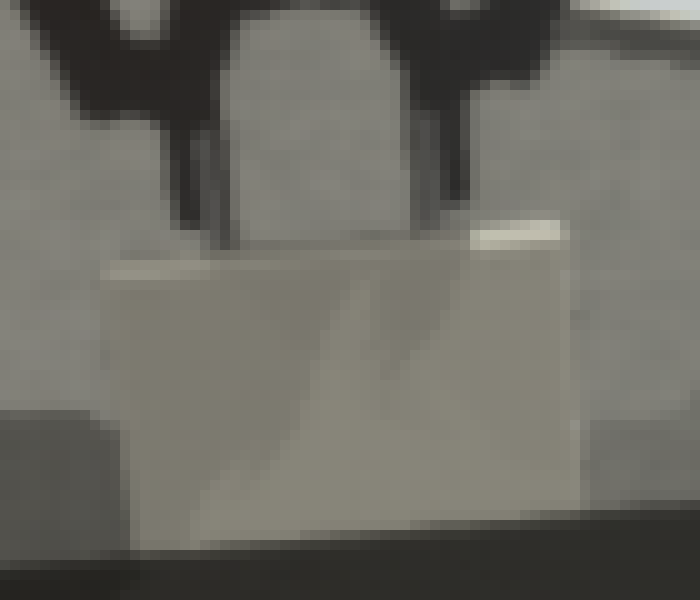

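The cover is at about 63° and steady. I'll keep going in the same way.

Emit:
{"method": "servo_tool", "body": {
  "moves": [
    {"tx": -2.8, "ty": 0, "tz": -0.8, "wx": 0, "wy": 0, "wz": 0}
  ]
}}

```text
time: 22.68
tcp_pos: [0.5642, -0.0522, 0.0619]
tcp_rot: [-3.141, 0.251, 3.052]
ft_force: [-3.2, 1.0, 3.5]
grip_width: 0.0427
```

Emit:
{"method": "servo_tool", "body": {
  "moves": [
    {"tx": -2.9, "ty": 0, "tz": -0.5, "wx": 0, "wy": 0, "wz": 0}
  ]
}}

```text
time: 22.8
tcp_pos: [0.567, -0.0525, 0.0631]
tcp_rot: [-3.141, 0.252, 3.051]
ft_force: [-3.3, 0.6, 4.9]
grip_width: 0.0425
```

Emit:
{"method": "servo_tool", "body": {
  "moves": [
    {"tx": -2.9, "ty": 0, "tz": -0.4, "wx": 0, "wy": 0, "wz": 0}
  ]
}}

```text
time: 22.92
tcp_pos: [0.5697, -0.0528, 0.0642]
tcp_rot: [-3.141, 0.252, 3.051]
ft_force: [-3.2, 0.0, 4.5]
grip_width: 0.0424
```

Emit:
{"method": "servo_tool", "body": {
  "moves": [
    {"tx": -2.9, "ty": 0, "tz": -0.3, "wx": 0, "wy": 0, "wz": 0}
  ]
}}

```text
time: 23.05
tcp_pos: [0.5725, -0.053, 0.0653]
tcp_rot: [-3.141, 0.252, 3.051]
ft_force: [-2.5, 0.2, 5.3]
grip_width: 0.0428
```

Emit:
{"method": "servo_tool", "body": {
  "moves": [
    {"tx": -2.9, "ty": 0, "tz": -0.2, "wx": 0, "wy": 0, "wz": 0}
  ]
}}

```text
time: 23.18
tcp_pos: [0.5753, -0.0533, 0.0662]
tcp_rot: [-3.141, 0.252, 3.051]
ft_force: [-2.9, 0.2, 5.1]
grip_width: 0.0424
```

Emit:
{"method": "servo_tool", "body": {
  "moves": [
    {"tx": -2.9, "ty": 0, "tz": -0.1, "wx": 0, "wy": 0, "wz": 0}
  ]
}}

```text
time: 23.3
tcp_pos: [0.5781, -0.0535, 0.0671]
tcp_rot: [-3.141, 0.252, 3.051]
ft_force: [-1.2, -0.7, 5.0]
grip_width: 0.0425
```

Emit:
{"method": "servo_tool", "body": {
  "moves": [
    {"tx": -2.9, "ty": 0, "tz": 0, "wx": 0, "wy": 0, "wz": 0}
  ]
}}

```text
time: 23.42
tcp_pos: [0.581, -0.0538, 0.0678]
tcp_rot: [-3.141, 0.252, 3.051]
ft_force: [-0.8, 0.6, 5.1]
grip_width: 0.0427
```

Emit:
{"method": "servo_tool", "body": {
  "moves": [
    {"tx": -2.9, "ty": 0, "tz": 0.1, "wx": 0, "wy": 0, "wz": 0}
  ]
}}

```text
time: 23.55
tcp_pos: [0.5837, -0.0541, 0.0683]
tcp_rot: [-3.141, 0.252, 3.051]
ft_force: [-1.4, 0.3, 3.9]
grip_width: 0.0426
```

Run:
```python
from h import *
a=robot.capture("scene")
cv2.imwrite("pics/s18.png",cv2.resize(a[185:245,255:325],None,fx=10,fy=10,interpolation=cv2.INTER_NEAREST))
```

```text
(no output)
```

View pics/s18.png

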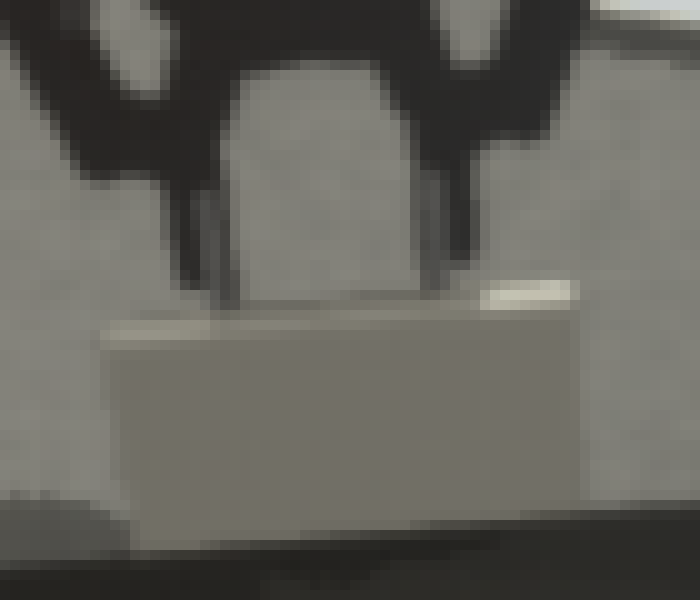

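Emit:
{"method": "servo_tool", "body": {
  "moves": [
    {"tx": -2.9, "ty": 0, "tz": 0, "wx": 0, "wy": 0, "wz": 0}
  ]
}}

```text
time: 23.72
tcp_pos: [0.5856, -0.0542, 0.0684]
tcp_rot: [-3.141, 0.25, 3.051]
ft_force: [-0.3, -0.6, 1.4]
grip_width: 0.043
```

Emit:
{"method": "servo_tool", "body": {
  "moves": [
    {"tx": -2.9, "ty": 0, "tz": 0.3, "wx": 0, "wy": 0, "wz": 0}
  ]
}}

```text
time: 23.85
tcp_pos: [0.5886, -0.0545, 0.0689]
tcp_rot: [-3.141, 0.25, 3.051]
ft_force: [-0.2, -1.0, 2.0]
grip_width: 0.0429
```

Emit:
{"method": "servo_tool", "body": {
  "moves": [
    {"tx": -2.9, "ty": 0, "tz": 0.5, "wx": 0, "wy": 0, "wz": 0}
  ]
}}

```text
time: 23.98
tcp_pos: [0.5916, -0.0547, 0.0691]
tcp_rot: [-3.141, 0.25, 3.051]
ft_force: [-1.1, 0.2, 0.6]
grip_width: 0.0428
```

Run:
```python
from h import *
a=robot.capture("scene");b=robot.capture("top")
cv2.imwrite("pics/s19.png",cv2.resize(a[185:245,255:325],None,fx=10,fy=10,interpolation=cv2.INTER_NEAREST))
print(robot.get_obs()['ft_force'])
```

```text
[ 0.29037253 -0.18550694  0.27652528]
```

View pics/s19.png

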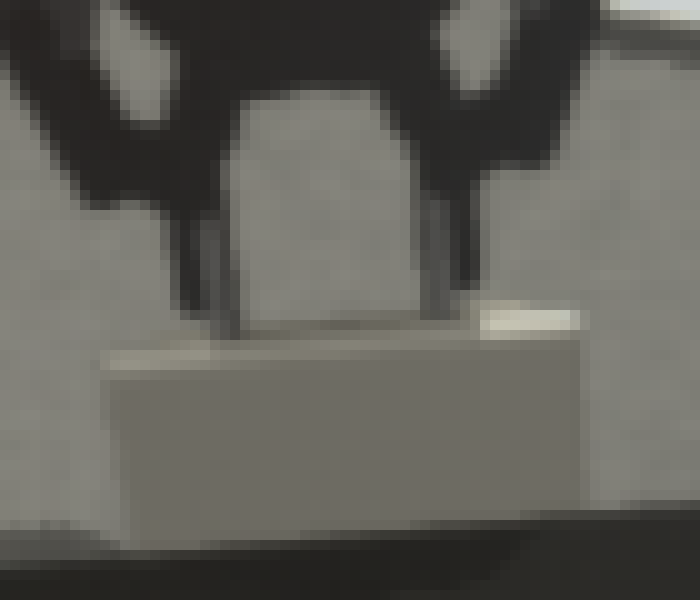

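Emit:
{"method": "servo_tool", "body": {
  "moves": [
    {"tx": -2.9, "ty": 0, "tz": 0.7, "wx": 0, "wy": 0, "wz": 0},
    {"tx": -5.8, "ty": 0, "tz": 1.5, "wx": 0, "wy": 0, "wz": 0}
  ]
}}

```text
time: 24.32
tcp_pos: [0.5976, -0.0552, 0.0693]
tcp_rot: [-3.141, 0.251, 3.051]
ft_force: [-0.8, -0.2, 0.9]
grip_width: 0.043
```

Emit:
{"method": "servo_tool", "body": {
  "moves": [
    {"tx": -2.9, "ty": 0, "tz": 0.9, "wx": 0, "wy": 0, "wz": 0},
    {"tx": -5.8, "ty": 0, "tz": 2, "wx": 0, "wy": 0, "wz": 0}
  ]
}}

```text
time: 24.58
tcp_pos: [0.6039, -0.0558, 0.0689]
tcp_rot: [-3.141, 0.251, 3.051]
ft_force: [-0.4, 0.2, 0.0]
grip_width: 0.0426
```

Run:
```python
from h import *
a=robot.capture("scene")
cv2.imwrite("pics/s20.png",cv2.resize(a[185:245,255:325],None,fx=10,fy=10,interpolation=cv2.INTER_NEAREST))
print(robot.get_obs()['ft_force'])
```

```text
[ 0.44176989  0.38399266 -0.1504894 ]
```

View pics/s20.png

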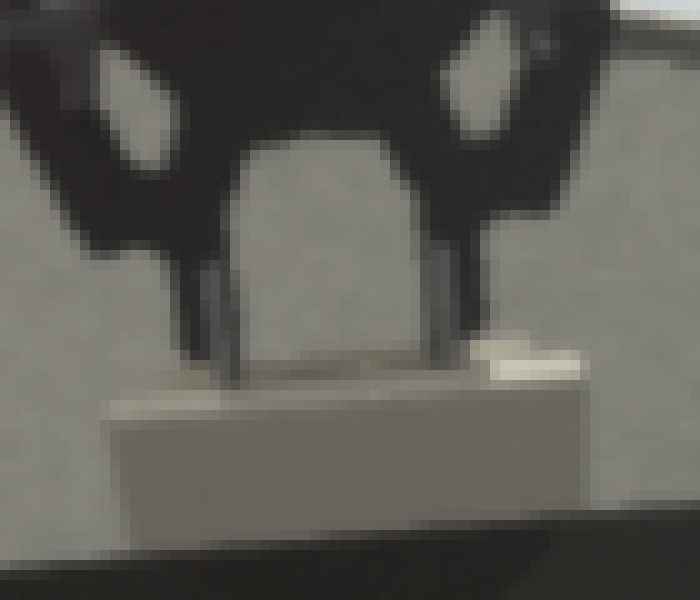

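The cover is upright. I'll push on over.

Emit:
{"method": "servo_tool", "body": {
  "moves": [
    {"tx": -4.6, "ty": 0, "tz": 2, "wx": 0, "wy": 0, "wz": 0},
    {"tx": -9.2, "ty": 0, "tz": 4, "wx": 0, "wy": 0, "wz": 0},
    {"tx": -13.8, "ty": 0, "tz": 6, "wx": 0, "wy": 0, "wz": 0}
  ]
}}

```text
time: 25.0
tcp_pos: [0.6187, -0.0571, 0.0663]
tcp_rot: [-3.141, 0.251, 3.052]
ft_force: [0.7, 0.6, 0.3]
grip_width: 0.0426
```

Run:
```python
from h import *
a=robot.capture("scene")
crop(a,230,150,390,270,5,"pics/s21.png")
print(robot.get_obs()['ft_force'])
```

```text
[ 0.23253442  0.10259883 -0.35170738]
```

View pics/s21.png

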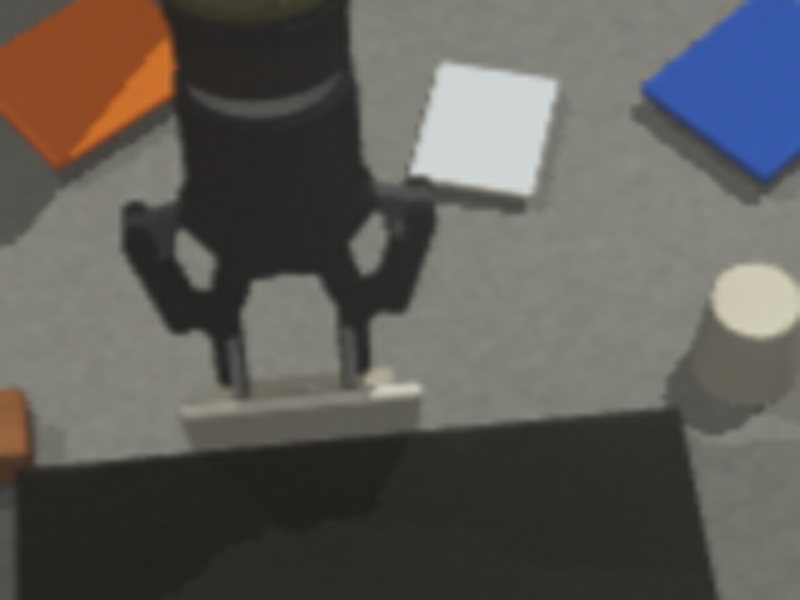

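Emit:
{"method": "servo_tool", "body": {
  "moves": [
    {"tx": -4.6, "ty": 0, "tz": 2, "wx": 0, "wy": 0, "wz": 0},
    {"tx": -9.2, "ty": 0, "tz": 4, "wx": 0, "wy": 0, "wz": 0},
    {"tx": -13.8, "ty": 0, "tz": 6, "wx": 0, "wy": 0, "wz": 0},
    {"tx": -18.4, "ty": 0, "tz": 8, "wx": 0, "wy": 0, "wz": 0}
  ]
}}

```text
time: 25.55
tcp_pos: [0.6384, -0.0589, 0.0632]
tcp_rot: [-3.141, 0.251, 3.051]
ft_force: [-0.4, 0.1, 0.5]
grip_width: 0.0428
```

Run:
```python
from h import *
a=robot.capture("scene")
crop(a,230,150,390,270,5,"pics/s22.png")
print(robot.get_obs()['ft_force'])
```

```text
[ 0.77320007  0.29371879 -0.85221775]
```

View pics/s22.png

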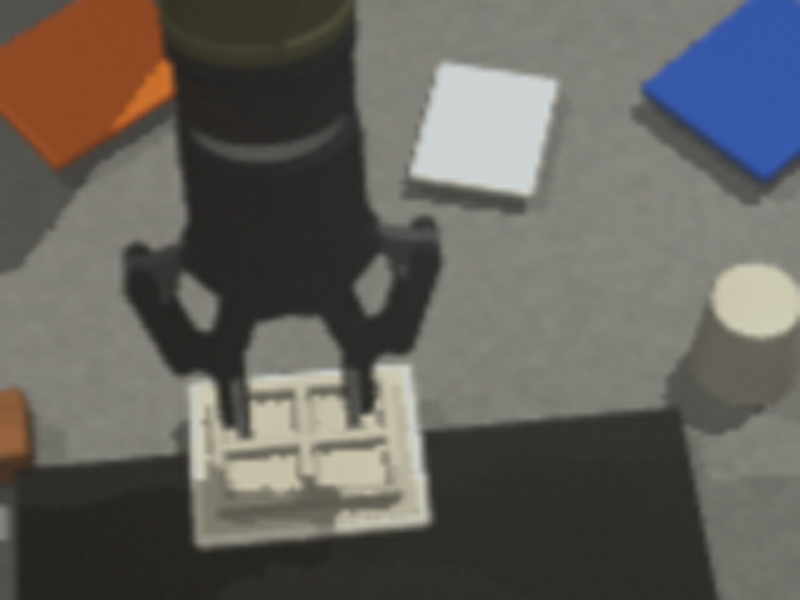

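It has flipped onto its face, pockets up, and overhangs the near edge. I'll lift, retreat and measure.

Emit:
{"method": "servo_tool", "body": {
  "moves": [
    {"tx": -5, "ty": 0, "tz": -20, "wx": 0, "wy": 0, "wz": 0},
    {"tx": 20, "ty": 0, "tz": -40, "wx": 0, "wy": 0, "wz": 0},
    {"tx": 60, "ty": 0, "tz": -50, "wx": 0, "wy": 0, "wz": 0},
    {"tx": 115, "ty": 0, "tz": -55, "wx": 0, "wy": 0, "wz": 0},
    {"tx": 115, "ty": 0, "tz": -55, "wx": 0, "wy": 0, "wz": 0}
  ]
}}

```text
time: 26.22
tcp_pos: [0.5067, -0.047, 0.0852]
tcp_rot: [-3.141, 0.243, 3.051]
ft_force: [-0.0, -0.2, 0.7]
grip_width: 0.0426
```

Run:
```python
from h import *
a=robot.capture("scene");b=robot.capture("top")
crop(a,230,150,390,270,5,"pics/s23.png");crop(b,270,120,430,240,5,"pics/t23.png")
print(robot.get_obs()['tcp_pos'])
```

```text
[ 0.51374217 -0.04762008  0.08838342]
```

View pics/s23.png

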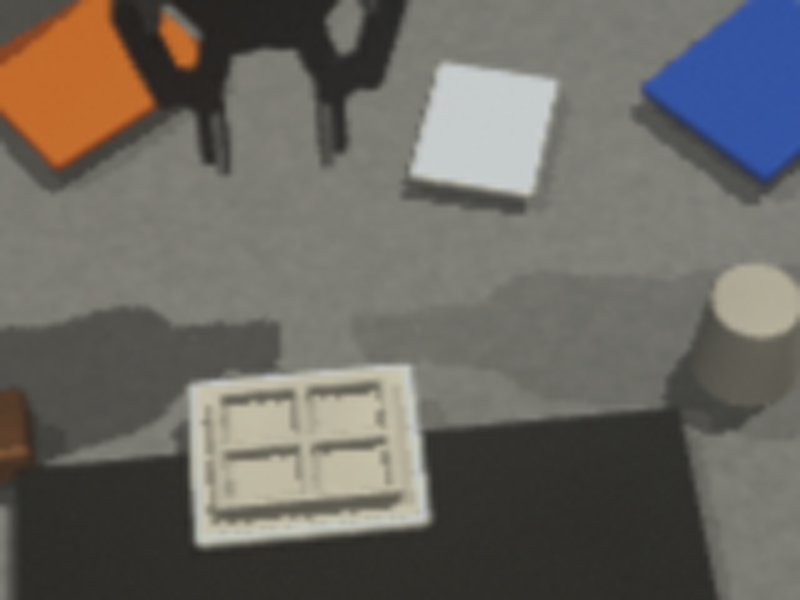

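View pics/t23.png

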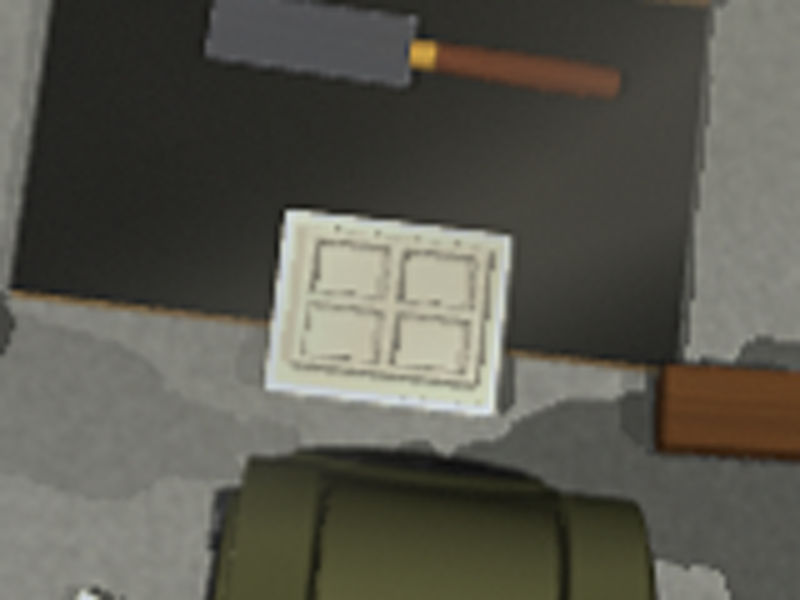

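Run:
```python
from h import *
def f(l,x,y): return [(a/5+x-.4,b/5+y-.4) for a,b in l]
t=back("top",f([(287,210),(512,236),(495,415),(267,388)],270,120),.024)
s=back("scene",f([(190,384),(410,365),(431,522),(197,546)],230,150),.024)
u=np.array([.9957,-.0929]);v=np.array([.0929,.9957]);c=np.array([.6123,-.034])
for w in(t,s):
  print(w.round(4).tolist(),w.mean(0)); print(np.c_[(w[:,:2]-c)@u,(w[:,:2]-c)@v].round(4).tolist())
```

```text
[[0.6693, -0.0056, 0.024], [0.6594, -0.1133, 0.024], [0.5718, -0.1058, 0.024], [0.5819, 0.0017, 0.024]] [ 0.62057495 -0.05577627  0.024     ]
[[0.0541, 0.0335], [0.0542, -0.0746], [-0.0336, -0.0753], [-0.0336, 0.0327]]
[[0.5682, -0.1037, 0.024], [0.5791, 0.003, 0.024], [0.6659, -0.0041, 0.024], [0.6564, -0.1125, 0.024]] [ 0.6174025  -0.05432562  0.024     ]
[[-0.0374, -0.0735], [-0.0365, 0.0338], [0.0506, 0.0348], [0.0512, -0.0741]]
```

Run:
```python
from h import *
u=np.array([.9957,-.0929]);v=np.array([.0929,.9957]);c=np.array([.6123,-.034])
print(robot.get_obs()['tcp_pos'],robot.get_obs()['tcp_rot'])
for n,z in((-.09,.05),(-.09,.015)):
  togo(np.r_[c+u*n+v*-.021,z],[np.pi,0,3.05])
```

```text
[ 0.51374217 -0.04762008  0.08838342] [-3.14099577  0.25188345  3.05145649]
shift mm [ 2.9  1.7 38.9] turn [-0.     0.252  0.001]
shift mm [11.6  1.7 72.8] turn [-0.     0.252  0.001]
```

Emit:
{"method": "servo_tool", "body": {
  "moves": [
    {"tx": 3, "ty": 2, "tz": 25, "wx": 0, "wy": 0.15, "wz": 0},
    {"tx": 3, "ty": 2, "tz": 39, "wx": 0, "wy": 0.252, "wz": 0},
    {"tx": 8, "ty": 2, "tz": 60, "wx": 0, "wy": 0.252, "wz": 0},
    {"tx": 11.6, "ty": 2, "tz": 72.8, "wx": 0, "wy": 0.252, "wz": 0},
    {"tx": 11.6, "ty": 2, "tz": 72.8, "wx": 0, "wy": 0.252, "wz": 0}
  ]
}}

```text
time: 26.95
tcp_pos: [0.5201, -0.0462, 0.0137]
tcp_rot: [-3.141, -0.003, 3.051]
ft_force: [-0.4, 0.3, 0.8]
grip_width: 0.0425
```

Run:
```python
from h import *
u=np.array([.9957,-.0929]);v=np.array([.0929,.9957]);c=np.array([.6123,-.034])
o=robot.get_obs();print(o['tcp_pos'],o['tcp_rot'])
w=o['tcp_pos'][:2]-c;print(w@u,w@v)
crop(robot.capture("scene"),230,150,390,270,5,"pics/s24.png")
```

```text
[ 0.52006205 -0.04623533  0.01370363] [-3.14102581e+00 -2.75074047e-03  3.05131874e+00]
-0.09070466104973585 -0.020751626598208454
```

View pics/s24.png

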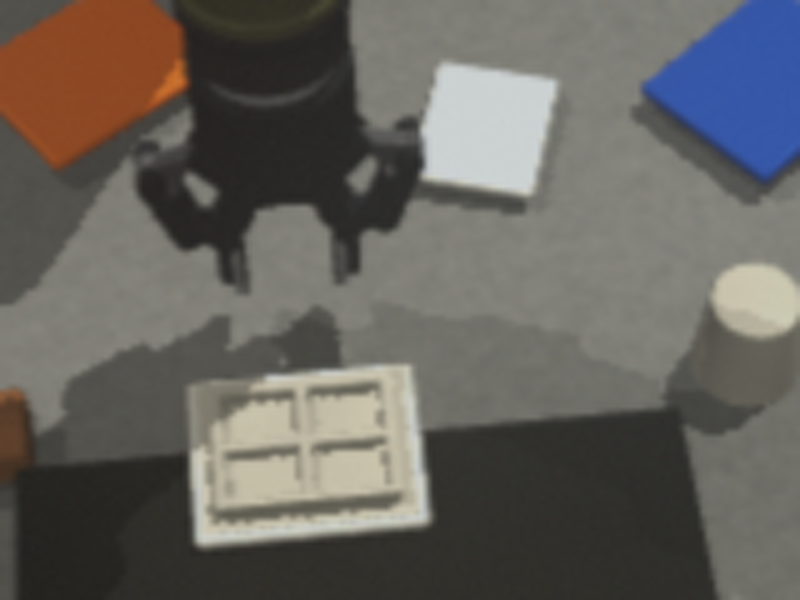

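Emit:
{"method": "servo_tool", "body": {
  "moves": [
    {"tx": -17, "ty": 0, "tz": -1, "wx": 0, "wy": 0, "wz": 0},
    {"tx": -34, "ty": 0, "tz": -1, "wx": 0, "wy": 0, "wz": 0},
    {"tx": -46, "ty": 0, "tz": -1, "wx": 0, "wy": 0, "wz": 0},
    {"tx": -54, "ty": 0, "tz": -1, "wx": 0, "wy": 0, "wz": 0},
    {"tx": -60, "ty": 0, "tz": -1, "wx": 0, "wy": 0, "wz": 0},
    {"tx": -66, "ty": 0, "tz": -1, "wx": 0, "wy": 0, "wz": 0},
    {"tx": -72, "ty": 0, "tz": -1, "wx": 0, "wy": 0, "wz": 0},
    {"tx": -75, "ty": 0, "tz": -1, "wx": 0, "wy": 0, "wz": 0}
  ]
}}

```text
time: 28.0
tcp_pos: [0.5957, -0.0531, 0.0154]
tcp_rot: [-3.141, -0.001, 3.051]
ft_force: [-2.5, -0.0, 1.1]
grip_width: 0.0428
```

Run:
```python
from h import *
o=robot.get_obs();print(o['tcp_pos'],o['ft_force'])
crop(robot.capture("scene"),230,150,390,270,5,"pics/s25.png")
crop(robot.capture("top"),270,120,430,240,5,"pics/t25.png")
```

```text
[ 0.59566226 -0.05306298  0.01539004] [-2.51754179 -0.04581723  1.10643646]
```

View pics/s25.png

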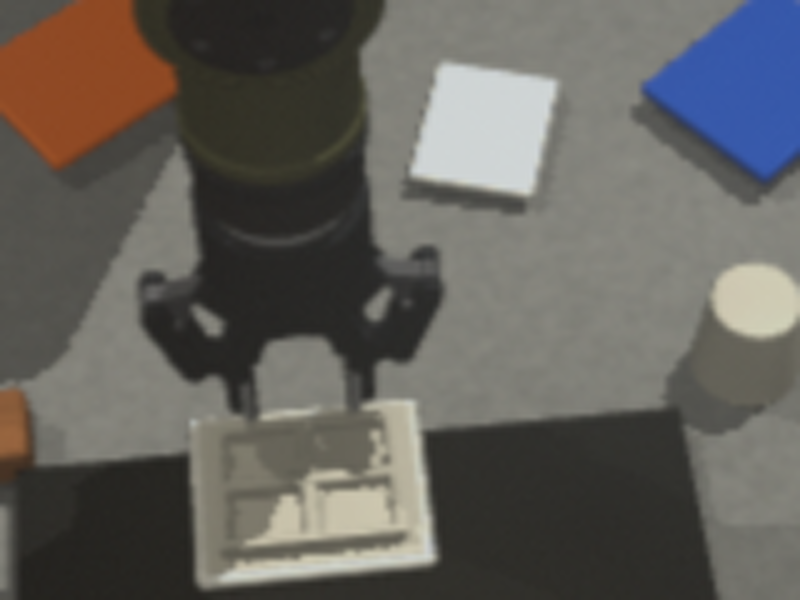

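View pics/t25.png

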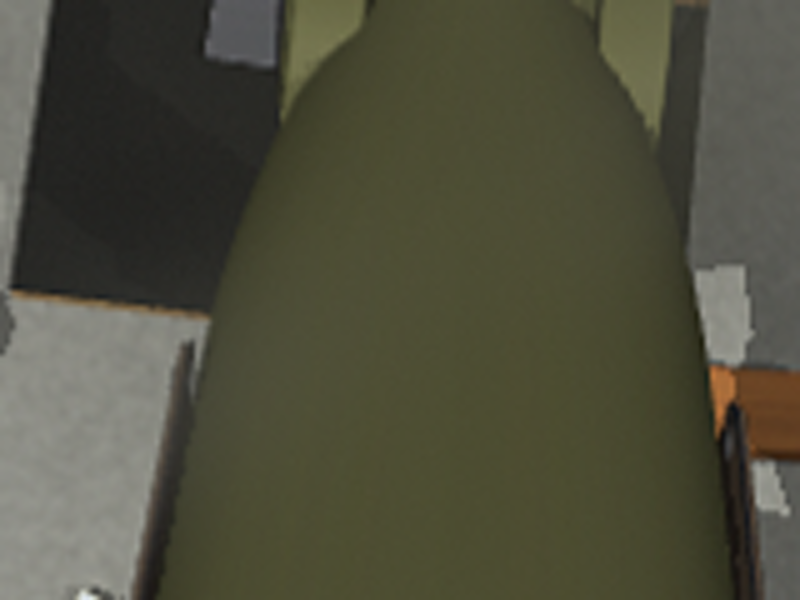

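Emit:
{"method": "servo_tool", "body": {
  "moves": [
    {"tx": -6, "ty": 0, "tz": 0, "wx": 0, "wy": 0, "wz": 0},
    {"tx": -12, "ty": 0, "tz": 0, "wx": 0, "wy": 0, "wz": 0},
    {"tx": -18, "ty": 0, "tz": 0, "wx": 0, "wy": 0, "wz": 0},
    {"tx": -23, "ty": 0, "tz": 0, "wx": 0, "wy": 0, "wz": 0},
    {"tx": -27, "ty": 0, "tz": 0, "wx": 0, "wy": 0, "wz": 0},
    {"tx": -27, "ty": 0, "tz": 0, "wx": 0, "wy": 0, "wz": 0}
  ]
}}

```text
time: 28.85
tcp_pos: [0.6229, -0.0555, 0.0156]
tcp_rot: [-3.141, -0.0, 3.051]
ft_force: [0.0, -0.5, 0.1]
grip_width: 0.0426
```

Emit:
{"method": "servo_tool", "body": {
  "moves": [
    {"tx": 20, "ty": 0, "tz": 0, "wx": 0, "wy": 0, "wz": 0},
    {"tx": 50, "ty": 0, "tz": -30, "wx": 0, "wy": 0, "wz": 0},
    {"tx": 100, "ty": 0, "tz": -60, "wx": 0, "wy": 0, "wz": 0},
    {"tx": 130, "ty": 0, "tz": -80, "wx": 0, "wy": 0, "wz": 0},
    {"tx": 130, "ty": 0, "tz": -80, "wx": 0, "wy": 0, "wz": 0}
  ]
}}

```text
time: 29.48
tcp_pos: [0.4925, -0.0437, 0.0975]
tcp_rot: [-3.141, 0.002, 3.051]
ft_force: [1.0, -0.1, 0.4]
grip_width: 0.0427
```

Run:
```python
from h import *
o=robot.get_obs();print(o['time'],o['tcp_pos'],o['ft_force'])
crop(robot.capture("scene"),230,150,390,270,5,"pics/s26.png")
crop(robot.capture("top"),270,120,430,240,5,"pics/t26.png")
```

```text
29.475 [ 0.49245981 -0.0436614   0.09750019] [ 0.98718439 -0.08110481  0.38151541]
```

View pics/s26.png

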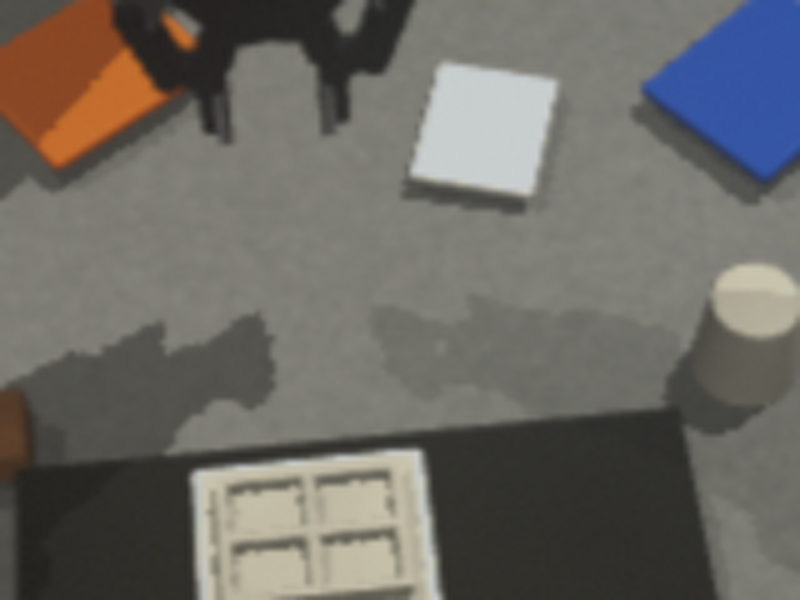

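View pics/t26.png

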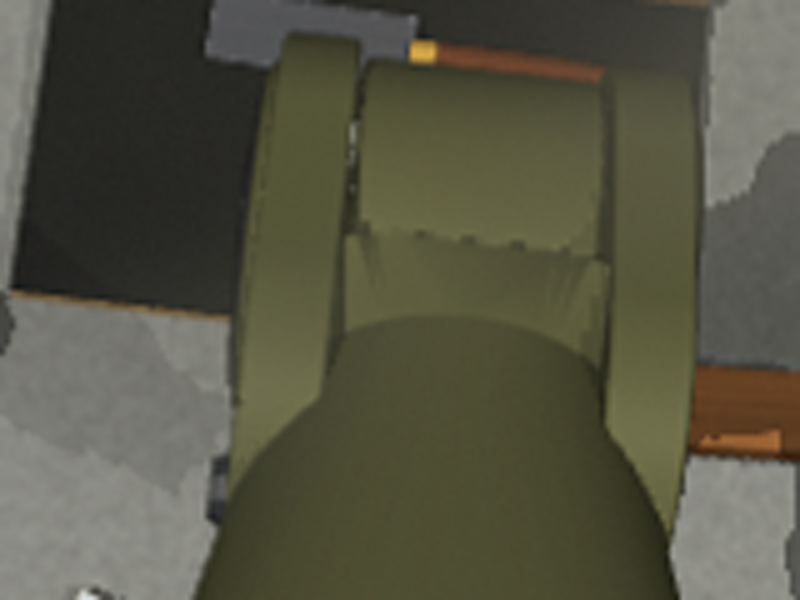

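Emit:
{"method": "servo_tool", "body": {
  "moves": [
    {"tx": 0, "ty": 0, "tz": -60, "wx": 0, "wy": 0, "wz": 0},
    {"tx": 0, "ty": 60, "tz": -100, "wx": 0, "wy": 0, "wz": 0},
    {"tx": 0, "ty": 120, "tz": -100, "wx": 0, "wy": 0, "wz": 0},
    {"tx": 0, "ty": 180, "tz": -100, "wx": 0, "wy": 0, "wz": 0},
    {"tx": 0, "ty": 240, "tz": -100, "wx": 0, "wy": 0, "wz": 0},
    {"tx": 0, "ty": 300, "tz": -100, "wx": 0, "wy": 0, "wz": 0},
    {"tx": 0, "ty": 300, "tz": -100, "wx": 0, "wy": 0, "wz": 0},
    {"tx": 0, "ty": 300, "tz": -100, "wx": 0, "wy": 0, "wz": 0}
  ]
}}

```text
time: 30.58
tcp_pos: [0.5201, 0.2552, 0.1943]
tcp_rot: [-3.14, -0.002, 3.052]
ft_force: [-0.6, 0.1, 0.7]
grip_width: 0.0425
```

Run:
```python
from h import *
o=robot.get_obs();print(o['time'],o['tcp_pos'],o['ft_force'])
crop(robot.capture("scene"),190,180,410,340,3.6,"pics/s27.png")
crop(robot.capture("top"),230,80,450,245,3.6,"pics/t27.png")
```

```text
30.575 [0.52008848 0.25519811 0.19429275] [-0.56235855  0.0796269   0.67774321]
```

View pics/s27.png

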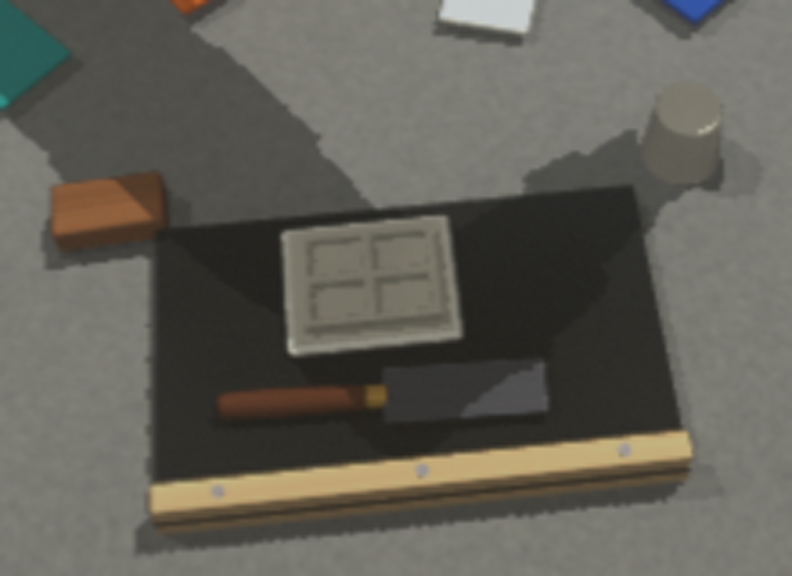

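View pics/t27.png

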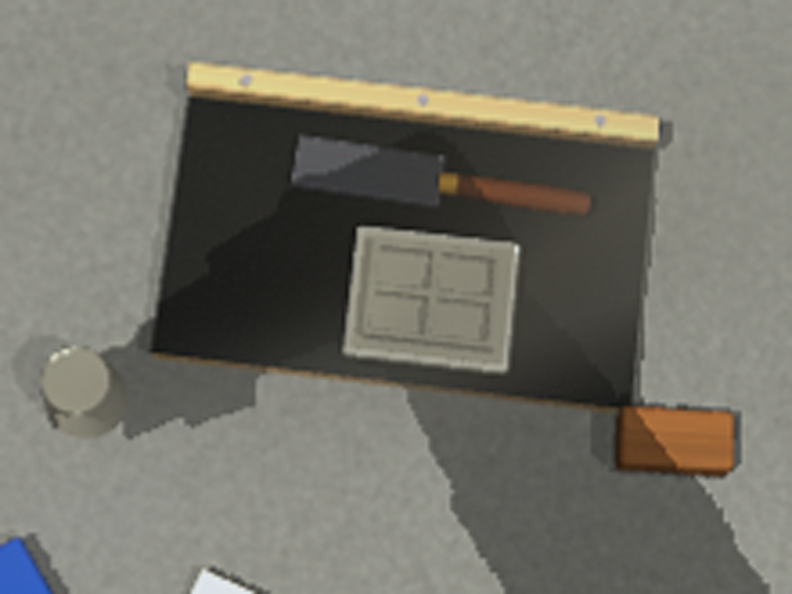

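The cover lies pockets up and wholly on the rubber, with about a 10 mm margin at the near edge. The plug, block and scraper are at the same pixels as at the start, and the arm is clear. I'll hand in.

Run:
```python
from h import *
print(robot.finish_job())
```

```text
the job is handed in; nothing more can be done
None
```

The white cover now lies bottom up and wholly on the rubber. I handed the job in at about 30.7 s; no verdict was reported. It was only pushed: along the bench to the board, up on its edge, over onto its face, then in.

**Last checks:**
- **Cover:** both cameras show it square to the board with the pockets up. Its near edge is about 10 mm inside the board's near edge, and there is still a gap to the scraper.
- **Other things:** the plug, block and scraper are at the same pixels as at the start. The coloured covers and the small white one look untouched, though I did not measure those.
- **Arm:** it stood clear at hand-in, with only sensor noise on the force reading.

**What failed or disagreed:**
- **Fingertip position:** by bench contact, the tips at half opening sat about 16 mm behind the TCP, not 17 mm ahead as stated. My first push passed over the cover without touching it. I worked from the measured value after that.
- **Contact forces:** finding the bench by touch pressed the fingertips on it with about 51 N.
- **First lift:** it failed. The far edge stuck to the board and then slipped. The tips wedged on the near edge at about 98 N, under the 120 N wrist limit, and the cover dropped back onto its skirt on the bench. The second lift worked, but before its far edge slipped I pushed with up to about 38 N, well over the suggested 5 to 8 N.
- **Early wrist pose:** the first approach brought joints 3 and 6 to within 0.005 rad of their limits. I turned the wrist by half a turn before going on.
- **First move call:** it was rejected with a validation error and nothing moved.

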